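Load the light stage and set its lamps

ROBOT

A 7-joint arm with a two-finger parallel gripper is mounted at the origin on the work surface. World frame = base frame: x ahead of the robot, y to its left, z up, the work surface at z = 0. Lengths are in m, angles in rad, forces in N, time in s.
With the tool pointing down it reaches from about 0.4 to 0.85 m from the base axis. Payload 10.4 kg.
Tool frame: the origin (TCP) lies on the centre line of the jaws, within the pads' length; the fingertips stand 22 mm ahead of it and the grasp point (between the pads) lies 3 mm ahead of it; z points along the fingers, y is the direction in which the jaws open and shut (so a half turn about z gives the same grasp; the last joint's range is limited). The gripper opens to 87 mm and grips with 3 to 60 N. Pads are 19 mm wide; open, the fingers measure 117 mm over their backs; the gripper's body (75 mm by 190 mm) begins 51 mm behind the grasp point.
Start: joints at [1.092, 0.332, -0.065, 1.46, 0.022, 1.35, -0.088], TCP at [0.275, -0.561, 0.215] pointing down, gripper open.
Joint ranges: [-2.6, 2.6], [-0.5, 2.12], [-1.47, 1.34], [0.16, 2.42], [-1.27, 4.41], [0.06, 2.06], [-2.6, 2.6]. Speed limits (rad/s): [2.22, 2.22, 2.79, 2.79, 3.14, 3.14, 3.14].

INTERFACE

Orientations are given as a unit quaternion [w, x, y, z].
In Python, from bench import arm, grab_frame, ticket, spotter gives the robot as it stands.
- The arm moves only by the tool jog_arm, never from a script. Its argument "rows" is a list that holds one entry, the list of rows, each a list of 5 numbers: the shift along the tool's x, y, z in cm, then the turn about the tool's z in degrees, then the opening, from -1 (shut) to 1 (fully open), so that 0 is half open. In form: [[[x, y, z, spin, hand], ...]]. A call has 1 to 20 rows; each row shifts and turns the commanded pose from where the row before left it, along the tool's axes as they then stand; what a row does not reach is not made up. A row lasts 1/8 s, in which the tool goes at most 62.5 mm and 10.7 degrees, less where a joint would pass 70% of its speed; a pose out of reach is approached as far as the arm can. A call with a gripper value outside its range is refused whole. The fingers move at their own pace and stop on an object; "grip_force" is the grip in N (left out, the last holds). Time passes only in rows, so rows that do not move let the fingers close. It gives the time, the measured TCP pose, the force and the opening at its end, in the units of the state.
- arm.sense(): the state, without advancing time (a new reading comes with each control period).
- grab_frame(name): name is "side" or "top" or "wrist"; returns a dict with "image" (400x640x3 uint8, red, green, blue), "range_z" (400x640 float32, m along the optical axis (not along the pixel's ray), 0 where there is no reading), "K" (3x3 intrinsics, pixels), "rvec" (rotation vector, rad) and "tvec" (3), from world to camera coordinates, as OpenCV has them. Camera axes: x right, y down, z forward; pixel columns grow to the right and rows downward; lengths in m; the calibration is good to about 2 mm. The wrist camera is an equidistant fisheye: a pixel r from the principal point sees the ray r / f radians off the axis. A picture is of the moment at which its call begins.
- ticket.job_done(): hands the job in, once; it reports no verdict.
Trained networks look in a picture, given as the dict that the camera call returned (one of the last four; its "shot" number tells which), for a name from the list of things; names that differ only in an ending like _2 or _b are one class to them, and where a whole thing is asked for, a point or a joint stands for the part that bears it (a point fixed in the world has none). Each returns a list of dicts, best first, with "score" (0 to 1); they miss things now and then, are a little off and sometimes report something else, mostly with a low value. They report only what shows in the picture. A call takes as long as a camera call. They do not tell look-alikes from the thing itself.
- spotter.spot_in(label, picture): "at" ([row, column] as shares, 0 to 1, of the picture: columns of its width, rows of its height, amid what is visible of it).
- spotter.mark_of(label, picture): "at" ([row, column] as shares, 0 to 1, of the picture: columns of its width, rows of its height: a listed point, or the origin of a listed thing).
The state is a dict: "time": time; "joint_pos": joint angles; "joint_vel": joint speeds; "joint_torque": joint torques, N m; "tool_pos": TCP position; "tcp_rot": TCP orientation; "ft_force": force on the tool from outside, world axes, zero at the start; "wrist_torque": the same for the moment, N m; "gripper_width": finger opening in m.
Only numpy, scipy, OpenCV 4.12 (cv2) and the standard library are available. Lean on these libraries where they do the work, as an engineer would, in place of code of your own. Each camera call takes 0.05 s, during which the arm holds its last target.

TASK

Get the light stage ready for a scan: first slide both lamp faders right down to their zero ends, then, with the lamps still down, lift the calibration tile (the one with the round knob) out of its pocket and lay it flat in the steel tray, and seat every specimen carrier flat and square, fully home, each in a pocket of its own. Only when all are loaded, slide each fader up until the line on its grip stands level with the line on its own index clip. Leave the other things on the bench where they stand.

Things in the scene. Friction and masses are not known exactly. Their poses are not given: they have to be found in the camera images.
- stage: light stage: white box 180 x 142 x 24 mm with an aluminium plate 166 x 128 mm on top, 36 mm high in all, fixed; four rectangular pockets in a 2 x 2 grid. Origin at the centre of its underside, z up; the pockets' long sides run along its x axis
- pocket0 (a point): centre of a stage pocket's floor, 29 mm above the bench; axes as the stage's. The pocket is 69 (x) x 51 (y) mm and 7 mm deep, centres 82 mm apart along x and 62 mm along y; the rim is at +7 mm, its upper edge chamfered 2.5 mm
- pocket1 (a point): centre of a stage pocket's floor, 29 mm above the bench; axes as the stage's. The pocket is 69 (x) x 51 (y) mm and 7 mm deep, centres 82 mm apart along x and 62 mm along y; the rim is at +7 mm, its upper edge chamfered 2.5 mm
- pocket2 (a point): centre of a stage pocket's floor, 29 mm above the bench; axes as the stage's. The pocket is 69 (x) x 51 (y) mm and 7 mm deep, centres 82 mm apart along x and 62 mm along y; the rim is at +7 mm, its upper edge chamfered 2.5 mm
- pocket3 (a point): centre of a stage pocket's floor, 29 mm above the bench; axes as the stage's. The pocket is 69 (x) x 51 (y) mm and 7 mm deep, centres 82 mm apart along x and 62 mm along y; the rim is at +7 mm, its upper edge chamfered 2.5 mm
- carrier0: specimen carrier, grey plastic (may be absent): flat plate 64 (x) x 46 (y) x 12 mm with two glass slides on top and an upright grip rib in the middle, 14 mm thick (x), 38 mm long (y), its top 38 mm above the underside. Origin at the centre of the underside, z up; either way round fits a pocket. About 120 g
- carrier1: specimen carrier, grey plastic (may be absent): flat plate 64 (x) x 46 (y) x 12 mm with two glass slides on top and an upright grip rib in the middle, 14 mm thick (x), 38 mm long (y), its top 38 mm above the underside. Origin at the centre of the underside, z up; either way round fits a pocket. About 120 g
- carrier2: specimen carrier, grey plastic (may be absent): flat plate 64 (x) x 46 (y) x 12 mm with two glass slides on top and an upright grip rib in the middle, 14 mm thick (x), 38 mm long (y), its top 38 mm above the underside. Origin at the centre of the underside, z up; either way round fits a pocket. About 120 g
- carrier3: specimen carrier, grey plastic (may be absent): flat plate 64 (x) x 46 (y) x 12 mm with two glass slides on top and an upright grip rib in the middle, 14 mm thick (x), 38 mm long (y), its top 38 mm above the underside. Origin at the centre of the underside, z up; either way round fits a pocket. About 120 g
- cal_tile: calibration tile: the same 64 (x) x 46 (y) x 12 mm grey plate, but with one round steel knob, 20 mm across, its top 38 mm above the underside, instead of the rib and slides; starts seated in a pocket. Origin at the centre of the underside. About 150 g
- tray_in (a point): centre of the inner floor of the open steel tray, 4 mm above the bench; the tray is fixed, 140 (x) x 120 (y) mm outside, 22 mm high, walls 4 mm. Its x and y axes run along its sides
- console: lamp console: grey box 165 (x) x 150 (y) x 22 mm, fixed, with two fader slots along its y axis, at x = -42 mm (near) and +42 mm (far), with printed ticks that grow towards the bright end (+y, to the robot's left). Origin at the centre of its underside
- fader_near (a joint): travel of the near fader in m: 0 at the zero end (the console's -y end, to the robot's right, shortest ticks), 0.09 at the bright end; slides stiffly (about 1.5 N) and stays where left
- fader_far (a joint): the same for the far fader
- fader_near_top (a point): centre of the top face of the near fader's black grip; axes as the console's. The grip is 26 (x) x 18 (y) x 34 mm, its top 57.5 mm above the bench, with a white line across its middle
- fader_far_top (a point): the same for the far fader
- clip_near: steel index clip of the near fader on the console's top beside its slot, fixed: 12 (x) x 10 (y) x 7 mm with a thin pointer towards the slot and a black line along its middle. Its origin is on the line, 26 mm from the slot's middle towards the console's +x, 22 mm above the bench; axes as the console's
- clip_far: the same for the far fader
- jar: bystander: closed amber glass jar with white cap, 36 mm across, 60 mm tall. Origin at the centre of the underside
- vial: bystander: closed glass vial with black cap, 28 mm across, 55 mm tall. Origin at the centre of the underside
- dishes: bystander: stack of three round culture dishes, 90 mm across, 43 mm tall. Origin at the centre of the underside
- slide_box: bystander: white slide box, 90 x 40 x 24 mm. Origin at the centre of the underside
- mouse: bystander: black computer mouse, 100 x 58 x 28 mm. Origin at the centre of the underside
- pen: bystander: white marker pen with black cap, about 130 mm long, 12 mm thick, lying. Origin at the centre of the underside
Not all that is in view belongs to the job. Leave any purple look-alike of the cal_tile alone.

How it is judged:
On the way, in this order (a step that is already met when the one before it is completed fails the run):
1. both faders are at their zero ends (value of joint each of fader_near, fader_far below 0.006 m), for 0.2 s.
2. with both faders still at zero, the calibration tile lies in the tray and every carrier is seated in a pocket (all of step 1 and angle between each of carrier0, carrier1, carrier2, carrier3's own z axis and vertical below 0.05 rad and angle between the x axis of each of carrier0, carrier1, carrier2, carrier3 and the x axis of stage, either way round below 0.1 rad and ((horizontal distance between carrier0 and pocket0 below 0.006 m and z of carrier0 in the frame of pocket0 between -0.003 and 0.0025 m) or (horizontal distance between carrier0 and pocket1 below 0.006 m and z of carrier0 in the frame of pocket1 between -0.003 and 0.0025 m) or (horizontal distance between carrier0 and pocket2 below 0.006 m and z of carrier0 in the frame of pocket2 between -0.003 and 0.0025 m) or (horizontal distance between carrier0 and pocket3 below 0.006 m and z of carrier0 in the frame of pocket3 between -0.003 and 0.0025 m)) and ((horizontal distance between carrier1 and pocket0 below 0.006 m and z of carrier1 in the frame of pocket0 between -0.003 and 0.0025 m) or (horizontal distance between carrier1 and pocket1 below 0.006 m and z of carrier1 in the frame of pocket1 between -0.003 and 0.0025 m) or (horizontal distance between carrier1 and pocket2 below 0.006 m and z of carrier1 in the frame of pocket2 between -0.003 and 0.0025 m) or (horizontal distance between carrier1 and pocket3 below 0.006 m and z of carrier1 in the frame of pocket3 between -0.003 and 0.0025 m)) and ((horizontal distance between carrier2 and pocket0 below 0.006 m and z of carrier2 in the frame of pocket0 between -0.003 and 0.0025 m) or (horizontal distance between carrier2 and pocket1 below 0.006 m and z of carrier2 in the frame of pocket1 between -0.003 and 0.0025 m) or (horizontal distance between carrier2 and pocket2 below 0.006 m and z of carrier2 in the frame of pocket2 between -0.003 and 0.0025 m) or (horizontal distance between carrier2 and pocket3 below 0.006 m and z of carrier2 in the frame of pocket3 between -0.003 and 0.0025 m)) and ((horizontal distance between carrier3 and pocket0 below 0.006 m and z of carrier3 in the frame of pocket0 between -0.003 and 0.0025 m) or (horizontal distance between carrier3 and pocket1 below 0.006 m and z of carrier3 in the frame of pocket1 between -0.003 and 0.0025 m) or (horizontal distance between carrier3 and pocket2 below 0.006 m and z of carrier3 in the frame of pocket2 between -0.003 and 0.0025 m) or (horizontal distance between carrier3 and pocket3 below 0.006 m and z of carrier3 in the frame of pocket3 between -0.003 and 0.0025 m)) and angle between cal_tile's own z axis and vertical below 0.1 rad and x of cal_tile in the frame of tray_in between -0.05 and 0.05 m and y of cal_tile in the frame of tray_in between -0.045 and 0.045 m and z of cal_tile in the frame of tray_in between -0.004 and 0.005 m and linear speed of each of carrier0, carrier1, carrier2, carrier3, cal_tile below 0.01 m/s), for 0.3 s.
3. both faders stand at their clips (y of fader_near_top in the frame of clip_near between -0.005 and 0.005 m and y of fader_far_top in the frame of clip_far between -0.005 and 0.005 m), for 0.2 s.
At the end, for the whole second after the job is handed in: Each carrier present is in a pocket: 6 mm from its centre, 2.5 mm from its floor, tilt 0.05 and turn 0.1 rad at most (either way round); the tile lies flat (0.1 rad) on the tray floor; each fader line is within 5 mm of its clip line; all at rest (all of step 3 and angle between each of carrier0, carrier1, carrier2, carrier3's own z axis and vertical below 0.05 rad and angle between the x axis of each of carrier0, carrier1, carrier2, carrier3 and the x axis of stage, either way round below 0.1 rad and ((horizontal distance between carrier0 and pocket0 below 0.006 m and z of carrier0 in the frame of pocket0 between -0.003 and 0.0025 m) or (horizontal distance between carrier0 and pocket1 below 0.006 m and z of carrier0 in the frame of pocket1 between -0.003 and 0.0025 m) or (horizontal distance between carrier0 and pocket2 below 0.006 m and z of carrier0 in the frame of pocket2 between -0.003 and 0.0025 m) or (horizontal distance between carrier0 and pocket3 below 0.006 m and z of carrier0 in the frame of pocket3 between -0.003 and 0.0025 m)) and ((horizontal distance between carrier1 and pocket0 below 0.006 m and z of carrier1 in the frame of pocket0 between -0.003 and 0.0025 m) or (horizontal distance between carrier1 and pocket1 below 0.006 m and z of carrier1 in the frame of pocket1 between -0.003 and 0.0025 m) or (horizontal distance between carrier1 and pocket2 below 0.006 m and z of carrier1 in the frame of pocket2 between -0.003 and 0.0025 m) or (horizontal distance between carrier1 and pocket3 below 0.006 m and z of carrier1 in the frame of pocket3 between -0.003 and 0.0025 m)) and ((horizontal distance between carrier2 and pocket0 below 0.006 m and z of carrier2 in the frame of pocket0 between -0.003 and 0.0025 m) or (horizontal distance between carrier2 and pocket1 below 0.006 m and z of carrier2 in the frame of pocket1 between -0.003 and 0.0025 m) or (horizontal distance between carrier2 and pocket2 below 0.006 m and z of carrier2 in the frame of pocket2 between -0.003 and 0.0025 m) or (horizontal distance between carrier2 and pocket3 below 0.006 m and z of carrier2 in the frame of pocket3 between -0.003 and 0.0025 m)) and ((horizontal distance between carrier3 and pocket0 below 0.006 m and z of carrier3 in the frame of pocket0 between -0.003 and 0.0025 m) or (horizontal distance between carrier3 and pocket1 below 0.006 m and z of carrier3 in the frame of pocket1 between -0.003 and 0.0025 m) or (horizontal distance between carrier3 and pocket2 below 0.006 m and z of carrier3 in the frame of pocket2 between -0.003 and 0.0025 m) or (horizontal distance between carrier3 and pocket3 below 0.006 m and z of carrier3 in the frame of pocket3 between -0.003 and 0.0025 m)) and angle between cal_tile's own z axis and vertical below 0.1 rad and x of cal_tile in the frame of tray_in between -0.05 and 0.05 m and y of cal_tile in the frame of tray_in between -0.045 and 0.045 m and z of cal_tile in the frame of tray_in between -0.004 and 0.005 m and linear speed of each of carrier0, carrier1, carrier2, carrier3, cal_tile below 0.01 m/s); the robot touches nothing.
It fails at once if a bystander was knocked over or moved more than 50 mm (distance of any of jar, vial, dishes, slide_box, mouse, pen from where it was at the start of the episode above 0.05 m or angle between any of jar, vial's own z axis and vertical above 0.6 rad).
Of carrier0, carrier1, carrier2, carrier3 only 2 to 4 are there at a start; the rules pass over those that are not, and their reading is None.
At some moment in a run one of carrier0, carrier1, carrier2, carrier3 may be knocked a few centimetres aside while the robot is not near it.
Once in a run the grip may slacken for a moment while it holds something.
It also fails if it takes over 210 s, if anything falls off the work surface, if the arm or the gripper's body presses on something with over 40 N, if the wrist force passes 120 N, or if a joint passes its speed limit or range.

## Working session

There is one attempt and no reset: what is moved stays moved. The work goes in short steps, Python scripts to look and compute and a tool call to move; the robot and the scene stay as the last step left them, time stands still between calls to the robot, and variables do not carry over. Pictures are saved under pics/ and viewed, and the job is handed in when it is done.

Besides the shell and the picture viewer there is one more tool, called after "Call:" by a JSON object that holds its "op" and its "data". jog_arm: Moves the arm, as the interface text tells. Its arguments: {"type":"object","properties":{"rows":{"type":"array","items":{"type":"array","items":{"type":"array","items":{"type":"number"}}}},"grip_force":{"type":"number"}},"required":["rows"]}

```bash
ls -la; mkdir -p pics; cat > h.py <<'E'
import numpy as np, cv2
from bench import arm, grab_frame, ticket, spotter
def save(f,name,crop=None,scale=1):
    im=cv2.cvtColor(f["image"],cv2.COLOR_RGB2BGR)
    if crop: r0,r1,c0,c1=crop; im=im[r0:r1,c0:c1]
    if scale!=1: im=cv2.resize(im,None,fx=scale,fy=scale,interpolation=cv2.INTER_CUBIC)
    cv2.imwrite("pics/"+name,im)
def cam(f):
    R,_=cv2.Rodrigues(np.array(f["rvec"],float)); return R,np.array(f["tvec"],float).ravel(),np.array(f["K"])
def ray(f,r,c,fish=False):
    R,t,K=cam(f); x=(c-K[0,2])/K[0,0]; y=(r-K[1,2])/K[1,1]
    if fish:
        th=np.hypot(x,y); s=np.sin(th)/th if th>1e-9 else 1; d=np.array([x*s,y*s,np.cos(th)])
    else: d=np.array([x,y,1.])
    return -R.T@t, R.T@d
def atz(f,r,c,z,fish=False):
    o,d=ray(f,r,c,fish); return o+d*(z-o[2])/d[2]
def deproj(f,r,c,fish=False):
    o,d=ray(f,r,c,fish); R,t,K=cam(f); zc=float(f["range_z"][int(r),int(c)])
    dz=(R@d)[2]; return o+d*zc/dz
def proj(f,P,fish=False):
    R,t,K=cam(f); p=R@np.array(P,float)+t
    if fish:
        th=np.arctan2(np.hypot(p[0],p[1]),p[2]); q=np.hypot(p[0],p[1]); x,y=(p[:2]/q*th) if q>1e-9 else (0,0)
    else: x,y=p[:2]/p[2]
    return np.array([K[1,1]*y+K[1,2],K[0,0]*x+K[0,2]])
E
python3 - <<'E'
from h import *
s=arm.sense(); print({k:np.round(v,4) for k,v in s.items()})
for n in ["side","top","wrist"]:
    f=grab_frame(n); save(f,f"a_{n}.png"); print(n,f["K"].tolist(),f["rvec"],f["tvec"],-cam(f)[0].T@cam(f)[1])
E
```

```text
total 12
drwxr-xr-x  3 agent agent 4096 Dec  7 09:46 .
drwxr-xr-x 23 root  root  4096 Dec  7 09:45 ..
drwxr-xr-x  2 agent agent 4096 Dec  7 09:46 pics
{'time': np.float64(0.0), 'joint_pos': array([ 1.0924,  0.3329, -0.0647,  1.4609,  0.0216,  1.3499, -0.0885]), 'joint_vel': array([-0.0013, -0.0007,  0.0005, -0.0002,  0.0008, -0.0014,  0.0002]), 'joint_torque': array([-4.00000e-04, -6.23252e+01,  2.43000e-02, -3.89908e+01,
       -6.13000e-02,  3.95000e-02,  2.00000e-04]), 'tool_pos': array([ 0.2749, -0.5608,  0.2143]), 'tcp_rot': array([-7.000e-04,  9.741e-01,  2.259e-01, -2.000e-04]), 'ft_force': array([0.3729, 0.3243, 0.4099]), 'wrist_torque': array([-0.0094, -0.0185,  0.0157]), 'gripper_width': np.float64(0.0874)}
side [[481.165197395669, 0.0, 317.81176254998957], [0.0, 481.165197395669, 199.20539153362782], [0.0, 0.0, 1.0]] [ 2.38283513 -0.13636953  0.06653716] [-0.55112864  0.10750744  1.33762363] [ 0.43921022 -0.89714522  1.05202778]
top [[476.42632350216724, 0.0, 323.09893842270753], [0.0, 476.42632350216724, 195.7085415949465], [0.0, 0.0, 1.0]] [ 2.21577072 -2.16074766  0.11231402] [-0.03505058  0.53231713  1.26257557] [0.42637076 0.00230628 1.30264723]
wrist [[309.70691628693146, 0.0, 317.5539573531767], [0.0, 309.70691628693146, 199.48260015833603], [0.0, 0.0, 1.0]] [-2.44019775  1.51971252  0.23598116] [-0.62400345 -0.03738154  0.39079405] [ 0.34862646 -0.52489525  0.38267772]
```

View pics/a_side.png

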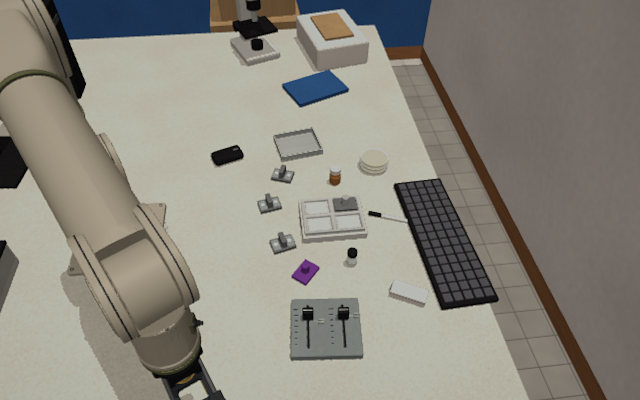

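View pics/a_top.png

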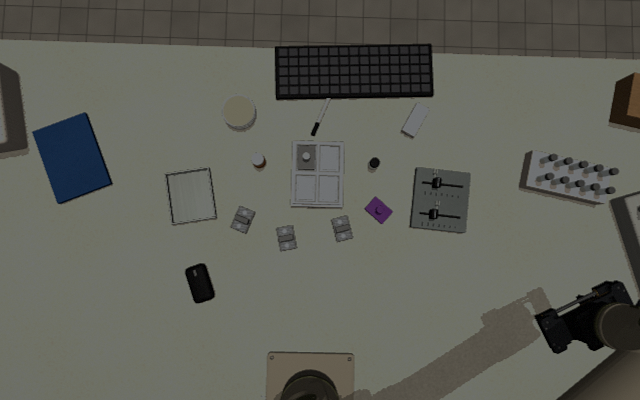

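View pics/a_wrist.png

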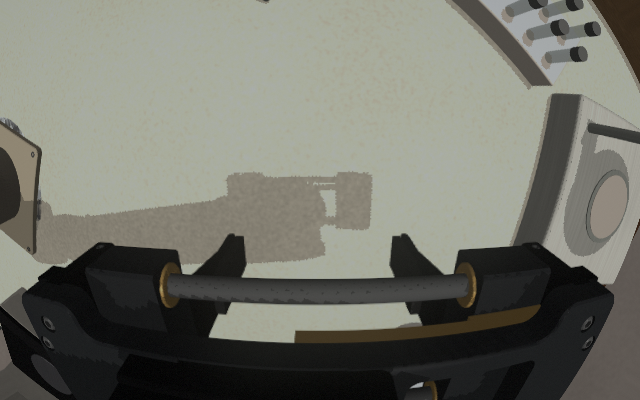

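Side view: console at (327,328), stage (333,218), tray (298,144). Three carriers stand at (283,174), (270,204) and (283,242), with the purple look-alike at (305,271). Top view: the tile with the round knob is in the stage's upper-left pocket at (305,156), carriers are at (243,219), (286,238) and (342,228), and the fader grips are at (436,183) and (434,213). The wrist view has only bench and shadow. Next I'll triangulate.

```bash
python3 - <<'E'
from h import *
ft=grab_frame("top"); fs=grab_frame("side")
save(ft,"b_top.png",(130,255,150,350),4); save(ft,"b_con.png",(155,245,395,485),7); save(fs,"b_con_s.png",(285,365,280,370),7); save(fs,"b_stage.png",(130,290,245,385),5)
for n in ["stage","pocket0","carrier0","cal_tile","tray_in","console","fader_near_top","fader_far_top","clip_near","clip_far","jar","vial","dishes","slide_box","pen","mouse"]:
    for nm,f in (("top",ft),("side",fs)):
        r=spotter.mark_of(n,f)
        out=[]
        for d in r[:6]:
            rr,cc=d["at"][0]*400,d["at"][1]*640
            try: p=np.round(deproj(f,rr,cc),3).tolist()
            except Exception as e: p=None
            out.append((round(d["score"],2),round(rr),round(cc),p))
        print(n,nm,out)
E
```

```text
stage top [(0.21, 161, 327, [0.628, -0.03, 0.029])]
stage side [(0.94, 220, 329, [0.583, -0.022, 0.028])]
pocket0 top [(0.91, 187, 308, [0.555, 0.02, 0.031]), (0.81, 189, 326, [0.552, -0.029, 0.029]), (0.78, 158, 306, [0.627, 0.025, 0.072]), (0.71, 158, 324, [0.635, -0.021, 0.025])]
pocket0 side [(0.94, 227, 319, [0.551, -0.046, 0.031]), (0.71, 212, 319, [0.558, 0.011, 0.027]), (0.63, 222, 394, [0.772, -0.026, 0.0]), (0.61, 207, 345, [0.634, 0.012, 0.04]), (0.58, 223, 350, [0.639, -0.044, 0.032])]
carrier0 top [(0.81, 237, 287, [0.421, 0.072, 0.033]), (0.69, 230, 341, [0.442, -0.071, 0.035]), (0.68, 217, 244, [0.472, 0.191, 0.012])]
carrier0 side [(0.92, 243, 287, [0.46, -0.094, 0.031]), (0.74, 206, 271, [0.424, 0.052, 0.026]), (0.67, 179, 279, [0.455, 0.177, 0.007]), (0.43, 184, 337, [0.631, 0.132, 0.014])]
cal_tile top [(0.98, 158, 308, [0.628, 0.021, 0.065]), (0.87, 208, 377, [0.505, -0.168, 0.011])]
cal_tile side [(0.95, 276, 303, [0.493, -0.19, 0.013]), (0.86, 206, 348, [0.643, 0.013, 0.039])]
tray_in top [(0.94, 197, 195, [0.523, 0.325, 0.004])]
tray_in side [(0.79, 146, 302, [
[... 1071 characters left out ...]
.024])]
vial top [(0.64, 167, 370, [0.615, -0.147, 0.027])]
vial side [(0.46, 268, 351, [0.623, -0.17, -0.001]), (0.21, 147, 298, [0.527, 0.329, 0.002])]
dishes top [(0.82, 112, 242, [0.75, 0.202, 0.044])]
dishes side [(0.6, 168, 373, [0.747, 0.167, 0.036]), (0.46, 204, 269, [0.42, 0.053, 0.032])]
slide_box top [(0.72, 120, 413, [0.748, -0.263, 0.021]), (0.55, 163, 369, [0.626, -0.145, 0.021])]
slide_box side [(0.78, 296, 410, [0.75, -0.29, 0.029])]
pen top [(0.57, 110, 323, [0.771, -0.015, 0.011])]
pen side [(0.46, 220, 394, [0.772, -0.023, 0.006])]
mouse top [(0.79, 282, 196, [0.295, 0.307, 0.025])]
mouse side [(0.78, 156, 228, [0.3, 0.277, 0.03]), (0.19, 144, 300, [0.535, 0.347, -0.001])]
```

View pics/b_top.png

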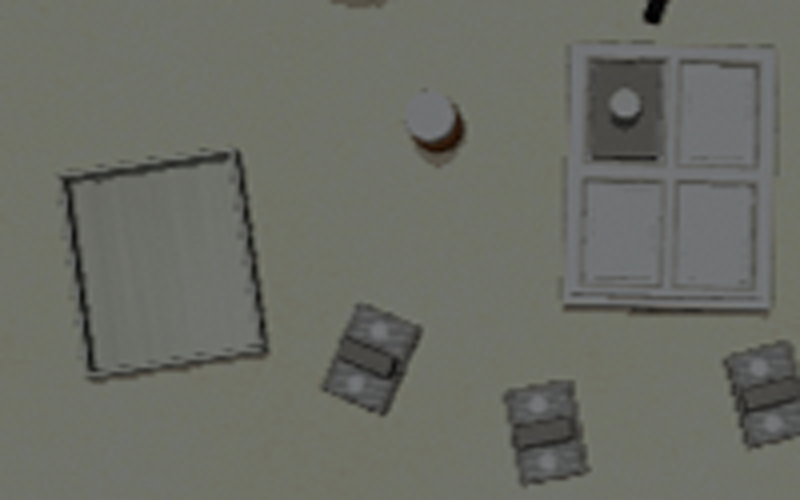

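View pics/b_con.png

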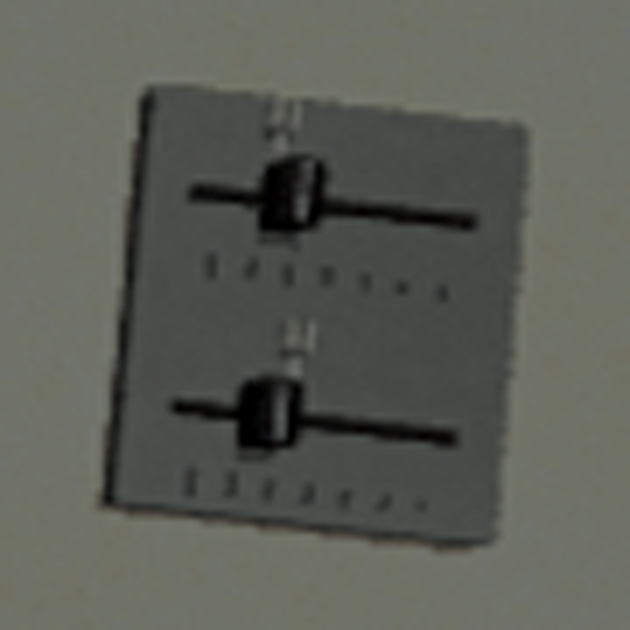

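View pics/b_con_s.png

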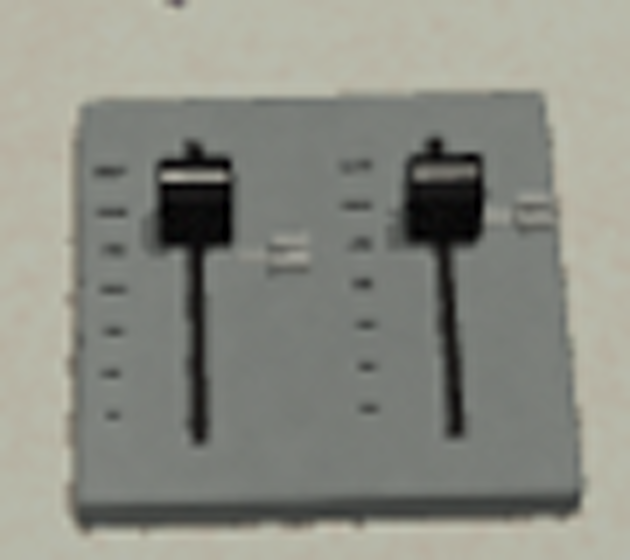

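View pics/b_stage.png

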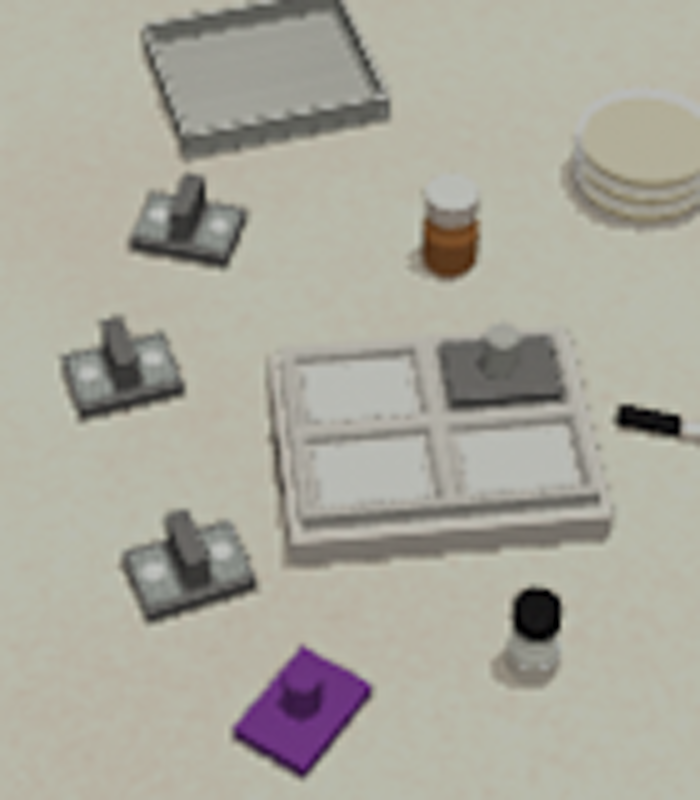

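Candidates for the calibration tile are the grey plate with the steel round knob in the stage at top px (305,156) and the purple look-alike at (378,209). The close crop confirms the grey one in the +x,+y pocket is the tile. The three carriers each have a rib and glass slides. Next come object geometries from the depth clouds.

```bash
cat >> h.py <<'E'
def cloud(f,fish=False):
    R,t,K=cam(f); z=np.array(f["range_z"],float); r,c=np.mgrid[0:400,0:640]
    x=(c-K[0,2])/K[0,0]; y=(r-K[1,2])/K[1,1]
    if fish:
        th=np.hypot(x,y)+1e-12; th=np.minimum(th,1.5); k=np.tan(th)/np.hypot(x+1e-12,y+1e-12); x,y=x*k,y*k
    P=np.stack([x*z,y*z,z],-1); P=(P-t)@R
    P[z<=0]=np.nan
    return P
def rect(P,cx,cy,rad,z0,z1):
    with np.errstate(invalid='ignore'):
        m=(np.hypot(P[...,0]-cx,P[...,1]-cy)<rad)&(P[...,2]>z0)&(P[...,2]<z1)
    q=P[m]; 
    if len(q)<5: return None
    b=cv2.minAreaRect((q[:,:2]*1000).astype(np.float32)); return len(q),np.round(b[0],1),np.round(b[1],1),round(b[2],1),np.round(np.median(q[:,2])*1000,1)
E
python3 - <<'E'
from h import *
for nm in ("top","side"):
    P=cloud(grab_frame(nm)); print(nm)
    print(" table z",np.nanmedian(P[...,2][(abs(P[...,0]-.4)<.02)&(abs(P[...,1]+.2)<.05)]))
    print(" stage",rect(P,.59,-.005,.125,.031,.042), rect(P,.59,-.005,.125,.015,.045))
    print(" knob",rect(P,.63,.02,.03,.055,.085))
    print(" tray",rect(P,.53,.33,.11,.012,.03))
    print(" console",rect(P,.53,-.34,.13,.015,.03))
    print(" fn",rect(P,.49,-.32,.03,.045,.07)," ff",rect(P,.575,-.32,.03,.045,.07))
    for c in [(.43,.065),(.445,-.08),(.465,.185)]:
        print(" car",rect(P,*c,.05,.006,.02),"rib",rect(P,*c,.03,.027,.05))
    print(" jar",rect(P,.62,.14,.04,.03,.08)," vial",rect(P,.62,-.16,.035,.02,.08))
E
```

```text
top
 table z -0.0004183425011219151
 stage (1599, array([593.9,  -4.9]), array([128. , 167.2]), 89.8, np.float64(35.1)) (3391, array([604.9,  -4.9]), array([142.2, 205.8]), 89.9, np.float64(31.0))
 knob (49, array([634.2,  25.7]), array([18.1, 18.8]), 45.2, np.float64(66.6))
 tray (394, array([525.9, 336.4]), array([140.9, 123.3]), 10.7, np.float64(20.9))
 console (3121, array([ 531.9, -341.1]), array([151.5, 165.5]), 84.9, np.float64(21.5))
 fn (75, array([ 491.1, -315.5]), array([19.2, 24.5]), 87.1, np.float64(55.8))  ff (78, array([ 575. , -324.3]), array([18.7, 26. ]), 87.7, np.float64(55.7))
 car (319, array([423.3,  60.4]), array([66.8, 75.1]), 12.6, np.float64(12.3)) rib (72, array([418.3,  73.8]), array([13.5, 36.8]), 12.7, np.float64(37.7))
 car (328, array([457.8, -84.4]), array([78.1, 73.9]), 21.2, np.float64(11.9)) rib (76, array([447.3, -75.2]), array([13.5, 37.7]), 15.4, np.float64(37.4))
 car (330, array([462.5, 186. ]), array([67.4, 68.4]), 76.3, np.float64(12.2)) rib (78, array([465.3, 193.9]), array([38.2, 13.8]), 68.8, np.float64(37.6))
 jar (151, array([624.4, 153
[... 663 characters left out ...]
9, array([ 575.1, -326.7]), array([21.1, 23.7]), 82.7, np.float64(56.6))
 car (232, array([420.9,  60.4]), array([65. , 74.3]), 13.3, np.float64(12.1)) rib (62, array([418.6,  71. ]), array([14.6, 42.6]), 10.2, np.float64(37.3))
 car (278, array([450.5, -88.9]), array([64.2, 75.4]), 15.5, np.float64(12.1)) rib (74, array([447. , -77.9]), array([14.3, 38.8]), 15.8, np.float64(37.6))
 car (200, array([465.4, 192. ]), array([55.3, 65.7]), 70.8, np.float64(12.8)) rib (56, array([465.3, 191. ]), array([39.7, 15.8]), 71.2, np.float64(36.4))
 jar (141, array([624.1, 150.4]), array([33.9, 34. ]), 88.3, np.float64(55.9))  vial (147, array([ 624.7, -159.5]), array([27.3, 25.3]), 8.3, np.float64(50.7))
```

```bash
cat >> h.py <<'E'
def pose():
    s=arm.sense(); w,x,y,z=s["tcp_rot"]; X=np.array([1-2*(y*y+z*z),2*(x*y+w*z),2*(x*z-w*y)]); Z=np.array([2*(x*z+w*y),2*(y*z-w*x),1-2*(x*x+y*y)])
    return np.array(s["tool_pos"]),np.degrees(np.arctan2(X[1],X[0])),s,Z
def go(x,y,z,th,p=None,t0=None):
    P,T,s,Z=pose()
    if p is not None: P=np.array(p)
    if t0 is not None: T=t0
    d=np.array([x,y,z])-P; c,n=np.cos(np.radians(T)),np.sin(np.radians(T))
    print("from",np.round(P,4),round(T,2),"tool shift cm",np.round([100*(d[0]*c+d[1]*n),100*(d[0]*n-d[1]*c),-100*d[2]],2),"spin",round(T-th,2))
E
python3 -c "
from h import *
go(.49,-.34,.2,-5)"
```

```text
from [ 0.2751 -0.5612  0.2151] 26.12 tool shift cm [ 29.03 -10.4    1.51] spin 31.12
```

Call:
{"op": "jog_arm", "data": {"rows": [[[5,-1.7,0.2,0,1],[5,-1.7,0.2,0,1],[5,-1.7,0.2,0,1],[5,-1.7,0.2,0,1],[5,-1.7,0.2,0,1],[5,-1.7,0.2,0,1],[0,0,0,10.4,0],[0,0,0,10.4,0],[0,0,0,10.3,0],[0,0,0,0,0],[0,0,0,0,0]]]}}

```text
time: 3.32
tool_pos: [0.4996, -0.3375, 0.2031]
tcp_rot: [0.0, 0.999, -0.041, 0.0]
ft_force: [0.2, -0.6, 0.6]
gripper_width: 0.0469
```

```bash
python3 - <<'E'
from h import *
f=grab_frame("wrist"); save(f,"c_w.png"); P,T,s,Z=pose(); print(P,T,Z,s["gripper_width"],s["ft_force"])
Q=cloud(f,True)
print(" console",rect(Q,.53,-.34,.13,.015,.03)); print(" fn",rect(Q,.49,-.32,.03,.045,.07)," ff",rect(Q,.575,-.32,.03,.045,.07))
go(.491,-.318,.060,-5)
E
```

```text
[ 0.49959947 -0.33758364  0.20308357] -4.7915542594424245 [ 7.44248172e-05 -7.97848720e-05 -9.99999994e-01] 0.045509548362003785 [-0.05161365 -0.29181931  0.29811362]
 console (16712, array([ 530.7, -342.3]), array([150.5, 163.5]), 85.4, np.float64(20.7))
 fn (416, array([ 491.4, -317.1]), array([17.2, 25.8]), 84.8, np.float64(55.9))  ff (436, array([ 573.8, -325.4]), array([17.4, 24.7]), 84.5, np.float64(55.8))
from [ 0.4996 -0.3376  0.2031] -4.79 tool shift cm [-1.02 -1.88 14.31] spin 0.21
```

View pics/c_w.png

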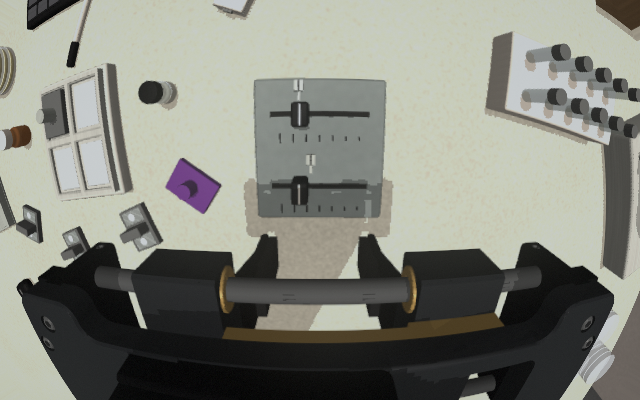

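The wrist view agrees with the other two cameras: near grip at (300,190) px, far grip (299,114), clips (310,160) and (298,84). I'll descend on the near fader.

Call:
{"op": "jog_arm", "data": {"rows": [[[-1,-1.9,0,0.2,-0.1],[0,0,4,0,-0.1],[0,0,4,0,-0.1],[0,0,4,0,-0.1],[0,0,2.3,0,-0.1],[0,0,0,0,-0.1],[0,0,0,0,-1],[0,0,0,0,-1],[0,0,0,0,-1],[0,0,0,0,-1],[0,0,0,0,-1]]], "grip_force": 15}}

```text
time: 4.75
tool_pos: [0.4913, -0.3178, 0.0602]
tcp_rot: [0.0, 0.999, -0.045, 0.0]
ft_force: [-0.2, 0.3, 0.6]
gripper_width: 0.0023
```

```bash
python3 - <<'E'
from h import *
P,T,s,Z=pose(); print(P,T,s["gripper_width"],s["ft_force"],s["time"])
a=np.radians(-4.8); c=np.array([.5312,-.3425]); ex=np.array([np.cos(a),np.sin(a)]); ey=np.array([-np.sin(a),np.cos(a)])
d=P[:2]-c; print("console coords",d@ex,d@ey)
E
```

```text
[ 0.49134975 -0.31780469  0.06020361] -5.1829242510217695 0.0023158281955589868 [-0.2207242   0.28081453  0.61722792] 4.75
console coords -0.041776935312643745 0.02127411633947963
```

The gripper closed to 2 mm, so the grip isn't between the pads. I'll look before moving.

```bash
python3 - <<'E'
from h import *
f=grab_frame("wrist"); save(f,"d_w.png"); f=grab_frame("side"); save(f,"d_s.png",(240,390,240,400),5); print(pose()[2]["gripper_width"])
E
```

```text
0.0007522519209847845
```

View pics/d_w.png

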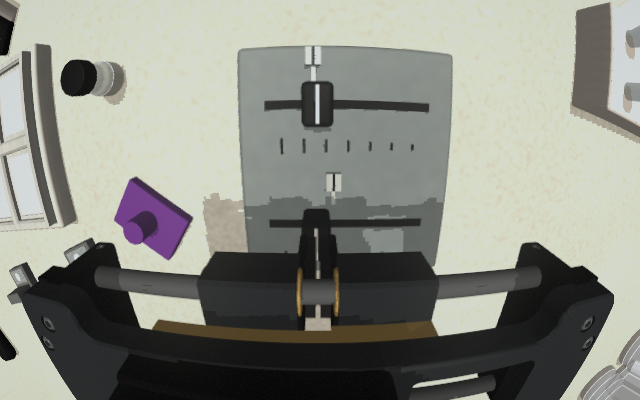

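View pics/d_s.png

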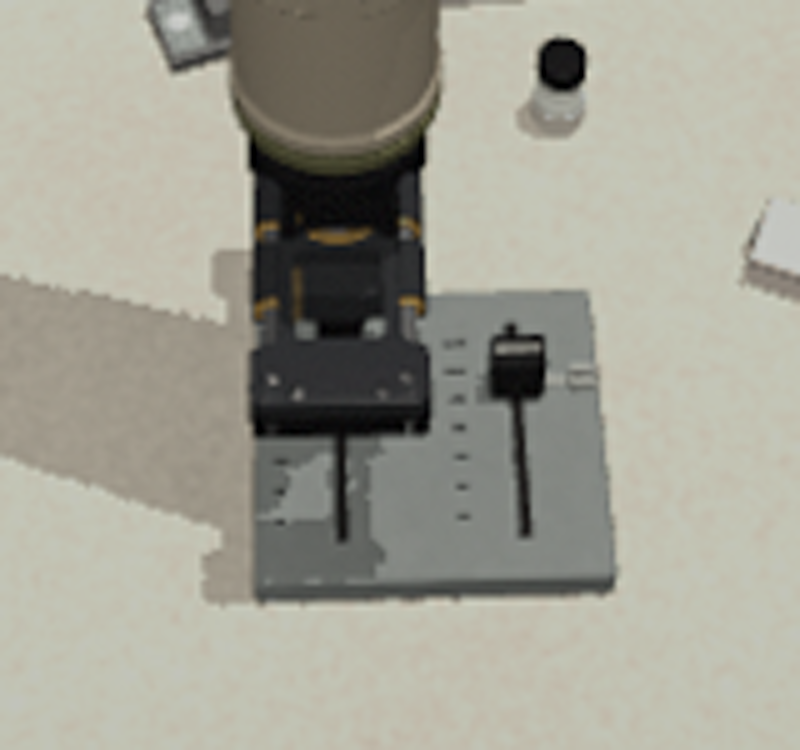

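```bash
python3 - <<'E'
from h import *
f=grab_frame("wrist"); save(f,"e_w.png",(150,350,220,420),4)
Q=cloud(f,True)
for r in (212,220,230,240,250,262,275):
    print(r,[np.round(Q[r,c]*1000).tolist() for c in (306,312,318,324,330)])
E
```

```text
212 [[504.0, -311.0, 33.0], [504.0, -315.0, 34.0], [503.0, -319.0, 34.0], [504.0, -323.0, 36.0], [498.0, -328.0, 20.0]]
220 [[503.0, -312.0, 47.0], [504.0, -316.0, 49.0], [503.0, -319.0, 47.0], [503.0, -323.0, 48.0], [492.0, -327.0, 21.0]]
230 [[500.0, -312.0, 56.0], [500.0, -315.0, 56.0], [500.0, -319.0, 56.0], [500.0, -323.0, 57.0], [498.0, -326.0, 53.0]]
240 [[502.0, -313.0, 75.0], [500.0, -316.0, 71.0], [492.0, -318.0, 55.0], [499.0, -322.0, 71.0], [501.0, -326.0, 75.0]]
250 [[502.0, -313.0, 87.0], [501.0, -316.0, 84.0], [486.0, -318.0, 57.0], [500.0, -322.0, 84.0], [501.0, -325.0, 86.0]]
262 [[500.0, -313.0, 96.0], [499.0, -316.0, 95.0], [458.0, -315.0, 21.0], [499.0, -322.0, 96.0], [501.0, -325.0, 99.0]]
275 [[501.0, -314.0, 109.0], [501.0, -317.0, 110.0], [433.0, -313.0, -1.0], [500.0, -322.0, 109.0], [501.0, -324.0, 111.0]]
```

View pics/e_w.png

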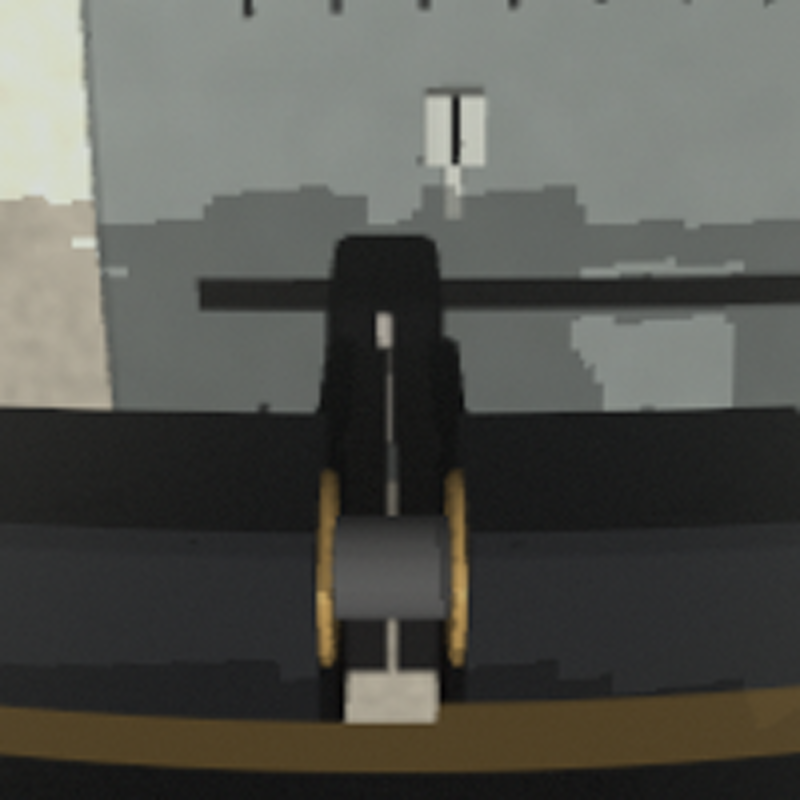

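Call:
{"op": "jog_arm", "data": {"rows": [[[0,0,-5,0,-1],[0,0,-4,0,-1],[0,0,0,0,-1],[0,0,0,0,-1]]]}}

```text
time: 5.4
tool_pos: [0.491, -0.3176, 0.1495]
tcp_rot: [-0.0, 0.999, -0.045, -0.0]
ft_force: [-0.1, 0.2, 0.7]
gripper_width: 0.0003
```

```bash
python3 - <<'E'
from h import *
f=grab_frame("wrist"); save(f,"f_w.png",(150,350,220,420),4); P,T,s,Z=pose(); print(P,s["gripper_width"])
Q=cloud(f,True)
for r in range(190,256,5):
    print(r,[np.round(Q[r,c]*1000).tolist() for c in (308,314,322,328)])
print(rect(Q,.49,-.32,.03,.045,.07))
g=grab_frame("side"); S=cloud(g); m=(abs(S[...,0]-P[0])<.03)&(abs(S[...,1]-P[1])<.04)&(S[...,2]>.062); print(np.sort(S[m][:,2])[:20])
E
```

```text
[ 0.49069055 -0.31748383  0.14893658] 0.0005584823749380548
190 [[500.0, -310.0, 56.0], [499.0, -315.0, 56.0], [499.0, -322.0, 56.0], [488.0, -328.0, 20.0]]
195 [[495.0, -310.0, 56.0], [495.0, -315.0, 56.0], [494.0, -322.0, 55.0], [483.0, -328.0, 19.0]]
200 [[490.0, -309.0, 55.0], [491.0, -315.0, 57.0], [490.0, -322.0, 56.0], [478.0, -327.0, 20.0]]
205 [[486.0, -309.0, 55.0], [486.0, -314.0, 56.0], [485.0, -321.0, 56.0], [473.0, -327.0, 21.0]]
210 [[481.0, -308.0, 55.0], [481.0, -314.0, 57.0], [480.0, -321.0, 56.0], [nan, nan, nan]]
215 [[464.0, -306.0, 22.0], [463.0, -312.0, 21.0], [462.0, -320.0, 21.0], [462.0, -326.0, 20.0]]
220 [[458.0, -305.0, 21.0], [458.0, -311.0, 21.0], [457.0, -319.0, 21.0], [457.0, -325.0, 21.0]]
225 [[453.0, -304.0, 21.0], [452.0, -311.0, 20.0], [451.0, -319.0, 21.0], [450.0, -325.0, 20.0]]
230 [[438.0, -302.0, -1.0], [438.0, -309.0, -0.0], [436.0, -318.0, -1.0], [435.0, -325.0, -2.0]]
235 [[502.0, -314.0, 158.0], [431.0, -308.0, -2.0], [431.0, -317.0, -1.0], [501.0, -325.0, 158.0]]
240 [[502.0, -314.0, 164.0], [500.0, -317.0, 160.0], [499.0, -321.0, 160.0], [501.0, -325.0, 164.0]]
245 [[500.0, -314.0, 166.0], [500.0, -317.0, 167.0], [500.0, -321.0, 168.0], [501.0, -324.0, 170.0]]
250 [[500.0, -314.0, 172.0], [500.0, -317.0, 173.0], [500.0, -321.0, 173.0], [501.0, -324.0, 176.0]]
255 [[499.0, -314.0, 177.0], [500.0, -317.0, 178.0], [499.0, -321.0, 177.0], [500.0, -324.0, 180.0]]
(584, array([ 490.9, -316.9]), array([17.2, 25.5]), 84.9, np.float64(55.9))
[0.18636018 0.18922507 0.18967302 0.18983591 0.1899204  0.19053238
 0.19087972 0.19101476 0.19169676 0.19203661 0.19221441 0.19308705
 0.19399811 0.19492161 0.1953198  0.1958704  0.19685419 0.19686546
 0.19766219 0.19772874]
```

View pics/f_w.png

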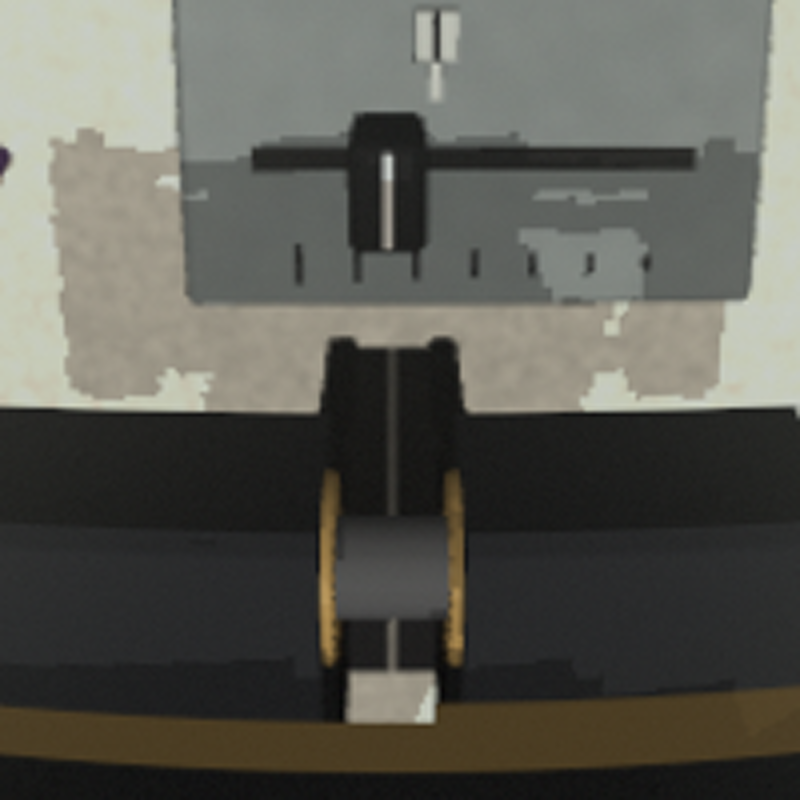

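By vision the fingertips stand about 8 mm behind the reported TCP, not 22 mm ahead as the text says, and the empty closing agrees with that. I'll lower in stages with the fingers open, watching the force.

Call:
{"op": "jog_arm", "data": {"rows": [[[0,0,0,0,-0.1],[0,0,0,0,-0.1],[0,0,0,0,-0.1],[0,0,0,0,-0.1],[0,0,5,0,-0.1],[0,0,4,0,-0.1],[0,0,1,0,-0.1],[0,0,0.7,0,-0.1],[0,0,0,0,-0.1]]]}}

```text
time: 6.62
tool_pos: [0.492, -0.3181, 0.0441]
tcp_rot: [0.0, 0.999, -0.045, 0.001]
ft_force: [-0.3, -0.8, 0.5]
gripper_width: 0.0392
```

```bash
python3 - <<'E'
from h import *
f=grab_frame("wrist"); save(f,"g_w.png",(150,350,220,420),4); P,T,s,Z=pose(); print(P,s["gripper_width"],s["ft_force"])
Q=cloud(f,True)
for r in range(205,256,5):
    print(r,[np.round(Q[r,c]*1000).tolist() for c in (268,276,350,360,370)])
E
```

```text
[ 0.49212181 -0.31822819  0.04442107] 0.039273861402973884 [-0.57080448 -0.13963853  0.0699008 ]
205 [[513.0, -288.0, 21.0], [512.0, -293.0, 21.0], [508.0, -341.0, 21.0], [507.0, -348.0, 21.0], [507.0, -354.0, 21.0]]
210 [[509.0, -287.0, 21.0], [509.0, -292.0, 21.0], [505.0, -341.0, 21.0], [504.0, -348.0, 22.0], [503.0, -354.0, 21.0]]
215 [[506.0, -287.0, 21.0], [505.0, -292.0, 21.0], [501.0, -341.0, 21.0], [500.0, -348.0, 21.0], [500.0, -354.0, 21.0]]
220 [[502.0, -286.0, 20.0], [502.0, -292.0, 22.0], [497.0, -341.0, 21.0], [497.0, -347.0, 21.0], [496.0, -354.0, 20.0]]
225 [[499.0, -286.0, 21.0], [498.0, -291.0, 20.0], [494.0, -340.0, 21.0], [493.0, -347.0, 20.0], [492.0, -354.0, 20.0]]
230 [[495.0, -285.0, 21.0], [495.0, -291.0, 21.0], [490.0, -340.0, 21.0], [490.0, -347.0, 23.0], [489.0, -354.0, 21.0]]
235 [[492.0, -285.0, 21.0], [491.0, -290.0, 20.0], [487.0, -340.0, 22.0], [500.0, -343.0, 52.0], [486.0, -354.0, 22.0]]
240 [[504.0, -292.0, 58.0], [503.0, -296.0, 56.0], [483.0, -340.0, 21.0], [499.0, -343.0, 56.0], [482.0, -354.0, 21.0]]
245 [[504.0, -293.0, 65.0], [503.0, -297.0, 62.0], [479.0, -340.0, 21.0], [499.0, -342.0, 62.0], [500.0, -347.0, 65.0]]
250 [[505.0, -294.0, 71.0], [502.0, -297.0, 66.0], [475.0, -339.0, 21.0], [498.0, -341.0, 67.0], [500.0, -346.0, 71.0]]
255 [[504.0, -294.0, 75.0], [502.0, -298.0, 73.0], [471.0, -339.0, 21.0], [499.0, -341.0, 73.0], [499.0, -345.0, 76.0]]
```

View pics/g_w.png

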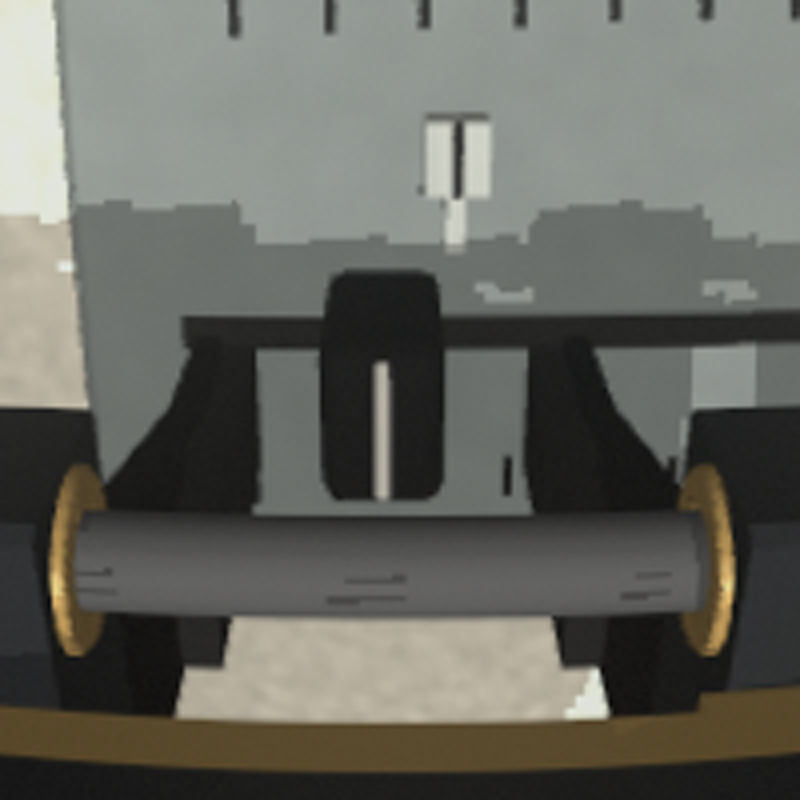

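Call:
{"op": "jog_arm", "data": {"rows": [[[0,0,1,0,-0.1],[0,0,0.6,0,-0.1],[0,0,0,0,-1],[0,0,0,0,-1],[0,0,0,0,-1],[0,0,0,0,-1]]]}}

```text
time: 7.42
tool_pos: [0.4915, -0.3178, 0.0273]
tcp_rot: [0.0, 0.999, -0.045, 0.0]
ft_force: [0.0, 0.9, 1.5]
gripper_width: 0.0178
```

```bash
python3 - <<'E'
from h import *
f=grab_frame("wrist"); save(f,"h_w.png",(150,350,220,420),4); P,T,s,Z=pose(); print(P,T,s["gripper_width"],s["ft_force"])
a=np.radians(-5); c=np.array([.5312,-.3425]); ex=np.array([np.cos(a),np.sin(a)]); ey=np.array([-np.sin(a),np.cos(a)])
d=P[:2]-c; print("console coords",d@ex,d@ey)
E
```

```text
[ 0.49149542 -0.31777426  0.0272842 ] -5.1746552332752715 0.01812223796343045 [-0.04043947 -0.24810719  1.27911956]
console coords -0.04170847835555011 0.02117117349050073
```

View pics/h_w.png

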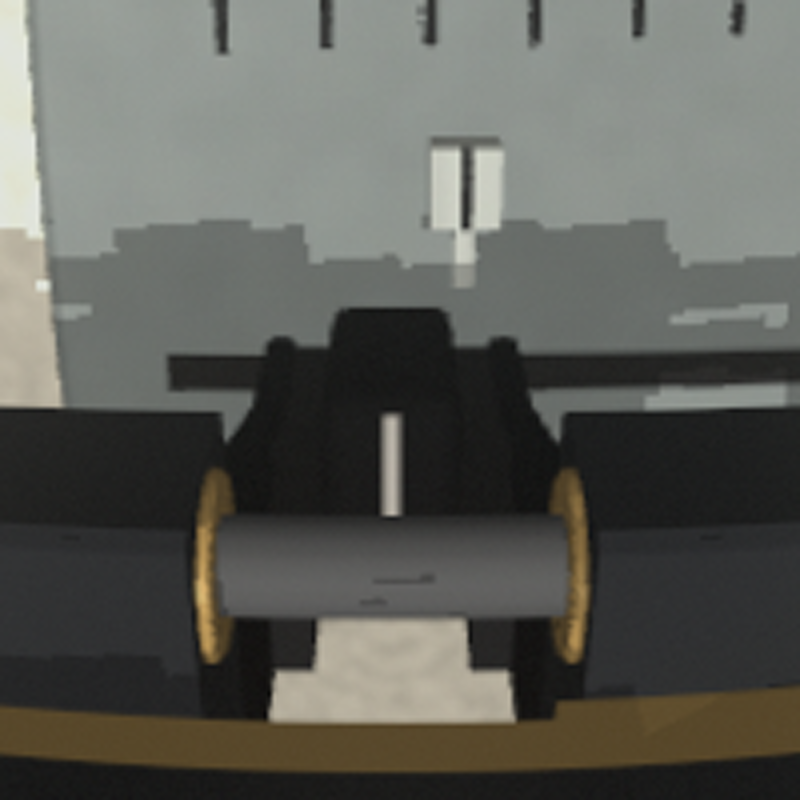

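The near fader grip is now held (18 mm). I'll drag it to zero, along tool +y.

Call:
{"op": "jog_arm", "data": {"rows": [[[0,1,0,0,-1],[0,1.5,0,0,-1],[0,1.5,0,0,-1],[0,1.5,0,0,-1],[0,0.8,0,0,-1],[0,0.3,0,0,-1],[0,0,0,0,-1],[0,0,0,0,-1]]]}}

```text
time: 8.48
tool_pos: [0.4857, -0.3834, 0.0273]
tcp_rot: [0.0, 0.999, -0.045, 0.0]
ft_force: [2.9, 0.5, 3.4]
gripper_width: 0.0181
```

```bash
python3 - <<'E'
from h import *
P,T,s,Z=pose(); print(P,T,s["gripper_width"],s["ft_force"])
a=np.radians(-5); c=np.array([.5312,-.3425]); ex=np.array([np.cos(a),np.sin(a)]); ey=np.array([-np.sin(a),np.cos(a)])
d=P[:2]-c; print("console coords",d@ex,d@ey)
E
```

```text
[ 0.48573795 -0.38336276  0.02729002] -5.158057614901648 0.018145036833774372 [2.88515954 0.46030936 3.44218109]
console coords -0.041727630532092164 -0.04466954251782103
```

Call:
{"op": "jog_arm", "data": {"rows": [[[0,0.15,0,0,-1],[0,0,0,0,-0.1],[0,0,0,0,-0.1],[0,0,0,0,-0.1],[0,0,-3,0,-0.1],[0,0,-4,0,-0.1],[0,0,0,0,-0.1]]]}}

```text
time: 9.35
tool_pos: [0.4867, -0.3864, 0.1005]
tcp_rot: [0.002, 0.999, -0.045, 0.002]
ft_force: [-0.3, 0.7, -0.6]
gripper_width: 0.0391
```

```bash
python3 - <<'E'
from h import *
go(.574,-.3255,.095,-5)
E
```

```text
from [ 0.4867 -0.3864  0.1005] -5.21 tool shift cm [ 8.14 -6.86  0.55] spin -0.21
```

Call:
{"op": "jog_arm", "data": {"rows": [[[4.1,-3.4,0,0,-0.1],[4.1,-3.4,0,0,-0.1],[0,0,3,0,-0.1],[0,0,0,0,-0.1]]]}}

```text
time: 9.85
tool_pos: [0.571, -0.3237, 0.0638]
tcp_rot: [-0.001, 0.999, -0.045, -0.003]
ft_force: [-0.7, 0.0, 0.2]
gripper_width: 0.0392
```

```bash
python3 - <<'E'
from h import *
f=grab_frame("wrist"); save(f,"i_w.png"); Q=cloud(f,True); print(rect(Q,.574,-.325,.03,.045,.06), rect(Q,.486,-.383,.03,.045,.06))
go(.574,-.3255,.0275,-5)
E
```

```text
(1173, array([ 574.5, -325.3]), array([17.8, 26.1]), 85.2, np.float64(55.8)) None
from [ 0.5715 -0.3249  0.0656] -5.23 tool shift cm [0.26 0.03 3.81] spin -0.23
```

View pics/i_w.png

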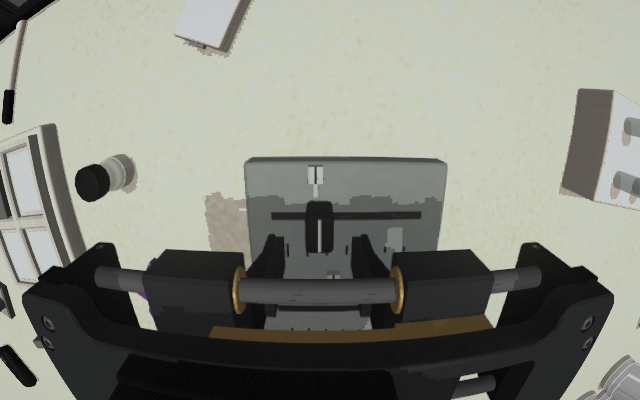

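The far grip sits centred between the jaws at (319,228).

Call:
{"op": "jog_arm", "data": {"rows": [[[0.3,0,2,0,-0.1],[0,0,1.8,0,-0.1],[0,0,0,0,-1],[0,0,0,0,-1],[0,0,0,0,-1],[0,0,0,0,-1],[0,1,0,0,-1],[0,1.5,0,0,-1],[0,1.5,0,0,-1],[0,1.5,0,0,-1],[0,0.8,0,0,-1],[0,0.4,0,0,-1],[0,0,0,0,-1],[0,0,0,0,-1]]]}}

```text
time: 11.65
tool_pos: [0.5707, -0.3909, 0.0298]
tcp_rot: [-0.001, 0.999, -0.045, 0.001]
ft_force: [-1.3, 5.7, 8.3]
gripper_width: 0.0178
```

```bash
python3 - <<'E'
from h import *
P,T,s,Z=pose(); print(P,T,s["gripper_width"],s["ft_force"])
a=np.radians(-5); c=np.array([.5312,-.3425]); ex=np.array([np.cos(a),np.sin(a)]); ey=np.array([-np.sin(a),np.cos(a)])
d=P[:2]-c; print("console coords",d@ex,d@ey)
E
```

```text
[ 0.57074731 -0.39086322  0.02979879] -5.144035046904073 0.017833089772391033 [-1.29952173  5.71118632  8.28905734]
console coords 0.04361195194577233 -0.04473240415668646
```

Call:
{"op": "jog_arm", "data": {"rows": [[[0,0,0,0,-0.1],[0,0,0,0,-0.1],[0,0,0,0,-0.1],[0,0,-4,0,-0.1],[0,0,-5,0,-0.1],[-3,-5,-3,0,-0.1],[-3,-5,0,0,-0.1],[0,0,0,0,-0.1]]]}}

```text
time: 12.65
tool_pos: [0.5192, -0.2849, 0.1477]
tcp_rot: [-0.001, 0.999, -0.043, -0.001]
ft_force: [0.4, 0.1, 0.5]
gripper_width: 0.0393
```

```bash
python3 - <<'E'
from h import *
f=grab_frame("wrist"); save(f,"j_w.png"); ft=grab_frame("top"); save(ft,"j_t.png",(130,255,200,480),2.8)
W=cloud(f,True);P=cloud(ft)
print(rect(W,.57,-.39,.03,.045,.06), rect(P,.57,-.39,.03,.045,.065),rect(P,.486,-.383,.03,.045,.065))
for c in [(.43,.065),(.445,-.08),(.465,.185)]: print("rib",rect(P,*c,.05,.027,.05))
go(.447,-.0765,.15,105.5)
E
```

```text
(608, array([ 568.5, -389.9]), array([18. , 26.2]), 84.0, np.float64(55.7)) None None
rib (78, array([418.1,  74.4]), array([13.5, 37.9]), 12.7, np.float64(37.6))
rib (76, array([447.3, -75.2]), array([13.5, 37.7]), 15.4, np.float64(37.9))
rib (78, array([465.3, 193.9]), array([38.5, 13.7]), 68.5, np.float64(38.3))
from [ 0.5203 -0.2894  0.148 ] -5.17 tool shift cm [ -9.22 -20.54  -0.2 ] spin -110.67
```

View pics/j_t.png

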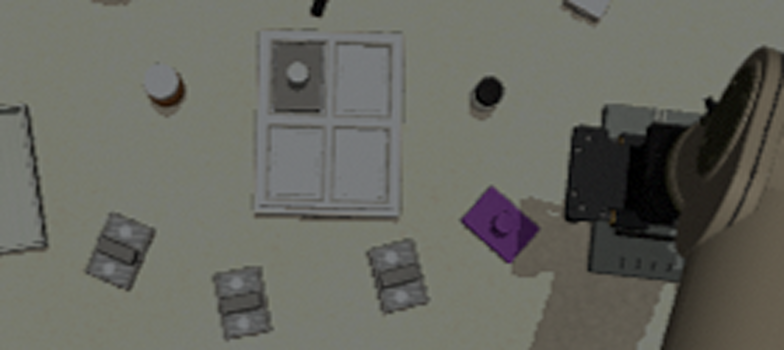

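Call:
{"op": "jog_arm", "data": {"rows": [[[-2.3,-5.1,0,-10,-0.1],[0,0,0,-10,-0.1],[0,0,0,-10,-0.1],[0,0,0,-10,-0.1],[0,0,0,-10,-0.1],[0,0,0,-10,-0.1],[0,0,0,-10,-0.1],[0,0,0,-10,-0.1],[0,0,0,-10,-0.1],[0,0,0,-10,-0.1],[0,0,0,-10.5,-0.1],[0,0,0,0,-0.1]]]}}

```text
time: 14.25
tool_pos: [0.5024, -0.2377, 0.1475]
tcp_rot: [0.0, 0.608, 0.794, 0.0]
ft_force: [0.4, 0.1, 0.8]
gripper_width: 0.0392
```

```bash
python3 - <<'E'
from h import *
print(arm.sense()["joint_pos"])
go(.447,-.0765,.15,105.5)
E
```

```text
[ 0.75482798  0.26397616 -0.45743065  1.71539812  0.12405641  1.19072747
  0.5292742 ]
from [ 0.5024 -0.2377  0.1475] 105.14 tool shift cm [17.01 -1.14 -0.25] spin -0.36
```

Call:
{"op": "jog_arm", "data": {"rows": [[[5.7,-0.4,0,-0.4,-0.1],[5.7,-0.4,0,0,-0.1],[5.6,-0.4,0,0,-0.1],[0,0,0,0,-0.1],[0,0,0,0,-0.1]]]}}

```text
time: 14.88
tool_pos: [0.4455, -0.0766, 0.148]
tcp_rot: [0.0, 0.605, 0.796, 0.0]
ft_force: [-0.3, -0.9, 0.2]
gripper_width: 0.0393
```

```bash
python3 - <<'E'
from h import *
f=grab_frame("wrist"); save(f,"k_w.png"); W=cloud(f,True)
print("rib",rect(W,.447,-.0765,.04,.027,.05),"plate",rect(W,.447,-.0765,.05,.007,.05))
print("ribA",rect(W,.418,.072,.04,.027,.05)); print("stage",rect(W,.5936,-.005,.125,.031,.042)); print("knob",rect(W,.634,.025,.03,.055,.085))
go(.447,-.0765,.15,105.5)
E
```

```text
rib (591, array([445.5, -74.8]), array([13.5, 37. ]), 15.8, np.float64(36.3)) plate (2685, array([445.8, -74.5]), array([63.9, 45.4]), 15.7, np.float64(11.2))
ribA (615, array([416.7,  74.2]), array([13.8, 38.1]), 11.7, np.float64(36.5))
stage (7587, array([591.9,  -5. ]), array([129.1, 167.5]), 89.9, np.float64(34.6))
knob (338, array([632.1,  25.8]), array([20.1, 19.1]), 56.5, np.float64(65.1))
from [ 0.4454 -0.0769  0.1478] 105.48 tool shift cm [-0.    0.16 -0.22] spin -0.02
```

View pics/k_w.png

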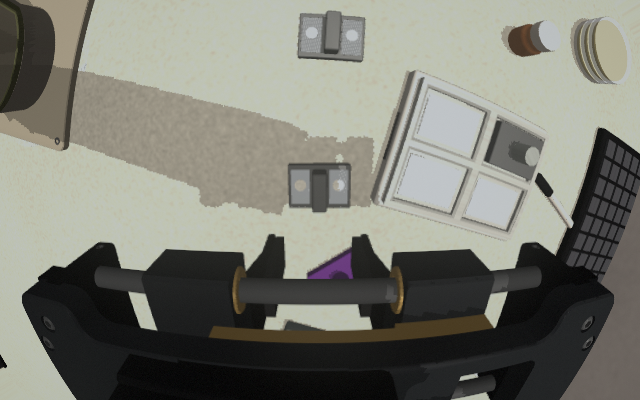

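Call:
{"op": "jog_arm", "data": {"rows": [[[0.1,0.1,5,0,-0.1],[0,0,5,0,-0.1],[0,0,2.6,0,-0.1],[0,0,1,0,-0.1],[0,0,0,0,-0.1]]]}}

```text
time: 15.55
tool_pos: [0.4458, -0.075, 0.0116]
tcp_rot: [-0.0, 0.605, 0.797, 0.0]
ft_force: [-0.8, -0.4, 0.6]
gripper_width: 0.0389
```

```bash
python3 - <<'E'
from h import *
f=grab_frame("wrist"); save(f,"l_w.png",(150,350,220,420),4); P,T,s,Z=pose(); print(P,T,s["gripper_width"],s["ft_force"])
E
```

```text
[ 0.44635155 -0.07496078  0.01233158] 105.64318205838669 0.0389975132364505 [-0.01995454 -0.86606559  0.78742403]
```

View pics/l_w.png

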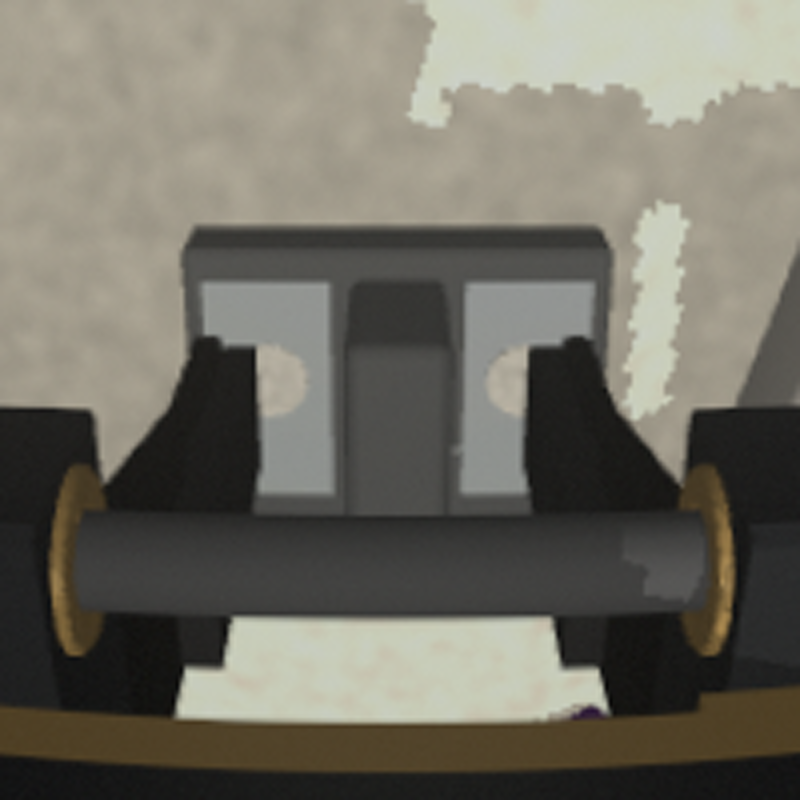

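The rib is centred between the jaws, so I'll grip and lift.

Call:
{"op": "jog_arm", "data": {"rows": [[[0,0,0,0,-1],[0,0,0,0,-1],[0,0,0,0,-1],[0,0,0,0,-1],[0,0,-1,0,-1],[0,0,-3,0,-1],[0,0,-4,0,-1],[0,0,-1,0,-1],[0,0,0,0,-1],[0,0,0,0,-1]]], "grip_force": 35}}

```text
time: 16.85
tool_pos: [0.4447, -0.0744, 0.1005]
tcp_rot: [-0.001, 0.604, 0.797, -0.0]
ft_force: [-0.4, -0.1, -2.1]
gripper_width: 0.0139
```

```bash
python3 - <<'E'
from h import *
f=grab_frame("wrist"); save(f,"m_w.png"); P,T,s,Z=pose(); print(P,T,s["gripper_width"],s["ft_force"])
W=cloud(f,True); print("rib",rect(W,P[0],P[1],.04,.1,.135),rect(W,P[0],P[1],.05,.08,.107)); 
go(.634,-.037,.1,90)
E
```

```text
[ 0.44471794 -0.07437989  0.10043818] 105.71843854261512 0.013809861370813761 [ 0.62969844  0.04438819 -2.08345967]
rib (2903, array([441.5, -68.1]), array([61.3, 29.6]), 14.6, np.float64(124.0)) (3554, array([441.9, -67.8]), array([64.5, 31.2]), 16.1, np.float64(99.2))
from [ 0.4447 -0.0744  0.1004] 105.72 tool shift cm [-1.53 19.23  0.04] spin 15.72
```

View pics/m_w.png

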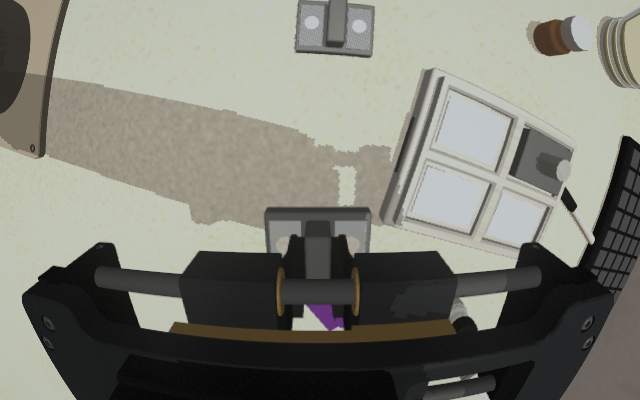

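Call:
{"op": "jog_arm", "data": {"rows": [[[-0.4,4.7,0,0,-1],[-0.4,4.8,0,0,-1],[-0.4,4.8,0,0,-1],[-0.3,4.8,0,0,-1],[0,0,0,7.9,-1],[0,0,0,7.8,-1],[0,0,0,0,-1],[0,0,0,0,-1]]]}}

```text
time: 17.9
tool_pos: [0.6331, -0.0372, 0.101]
tcp_rot: [-0.0, 0.706, 0.708, -0.0]
ft_force: [0.6, 0.8, -1.1]
gripper_width: 0.0138
```

```bash
python3 - <<'E'
from h import *
f=grab_frame("wrist"); save(f,"n_w.png"); P,T,s,Z=pose(); print(P,T,s["gripper_width"],s["ft_force"])
W=cloud(f,True);print("stage",rect(W,.592,-.005,.125,.031,.042)); print("knob",rect(W,.634,.025,.03,.055,.085))
go(.633,-.0361,.054,90)
E
```

```text
[ 0.63322264 -0.03728089  0.10120554] 90.15480524984177 0.013571877223077925 [ 0.18682529 -0.29174475 -0.86173072]
stage (13688, array([591.9,  -5.3]), array([167.7, 128.4]), 0.2, np.float64(34.9))
knob (696, array([633.2,  25.9]), array([19.1, 19.3]), 9.5, np.float64(65.6))
from [ 0.6332 -0.0373  0.1012] 90.15 tool shift cm [ 0.12 -0.02  4.72] spin 0.15
```

View pics/n_w.png

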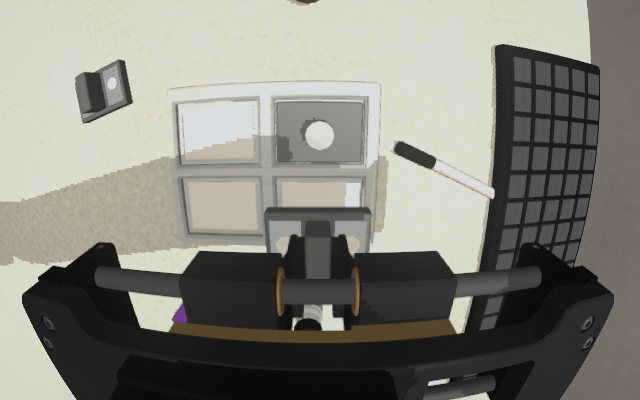

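Call:
{"op": "jog_arm", "data": {"rows": [[[0.1,0,3,0,-1],[0,0,1.2,0,-1],[0,0,0.6,0,-1],[0,0,0,0,-1],[0,0,0,0,-1]]]}}

```text
time: 18.58
tool_pos: [0.6341, -0.0362, 0.0545]
tcp_rot: [0.001, 0.707, 0.707, 0.0]
ft_force: [-0.3, -0.4, -2.2]
gripper_width: 0.0134
```

```bash
python3 - <<'E'
from h import *
f=grab_frame("wrist"); save(f,"o_w.png",(120,290,200,440),3.3); P,T,s,Z=pose(); print(P,T,s["gripper_width"],s["ft_force"])
W=cloud(f,True);print("stage",rect(W,.592,-.005,.125,.031,.040)); 
q=W[(abs(W[...,0]-P[0])<.045)&(abs(W[...,1]-P[1])<.03)&(W[...,2]>.046)&(W[...,2]<.062)]; print(q.min(0),q.max(0))
E
```

```text
[ 0.63404113 -0.03622081  0.05450673] 90.02218978640083 0.013608598224753599 [-0.31903143 -0.23021972 -1.14752503]
stage (17935, array([591.8,  -5.5]), array([129. , 167.2]), 89.9, np.float64(34.7))
[ 0.60097891 -0.0448819   0.04600328] [ 0.66543504 -0.01392373  0.06199821]
```

View pics/o_w.png

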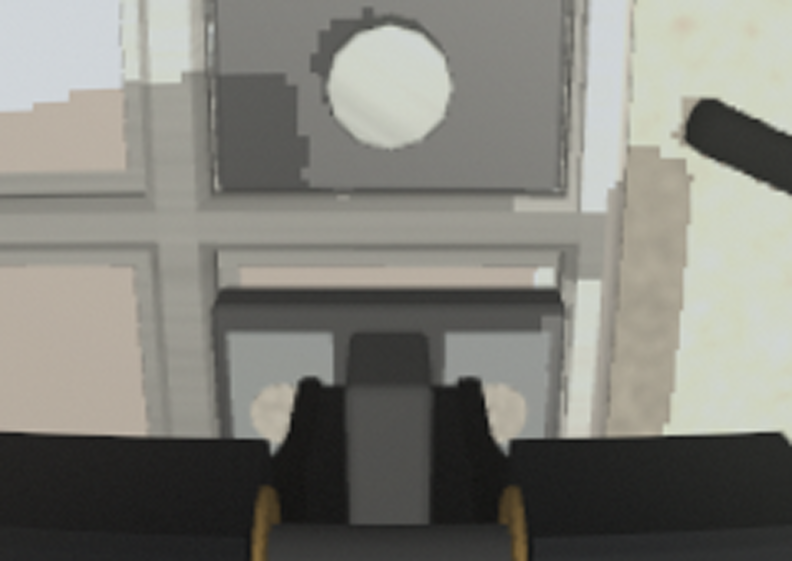

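The plate spans x .601–.665 with its +y edge at −.014, which lines up with the pocket, so I'll lower it in.

Call:
{"op": "jog_arm", "data": {"rows": [[[0,0,0.5,0,-1],[0,0,0.5,0,-1],[0,0,0.3,0,-1],[0,0,0,0,-1],[0,0,0,0,-1]]]}}

```text
time: 19.25
tool_pos: [0.6333, -0.0362, 0.0411]
tcp_rot: [-0.0, 0.707, 0.707, -0.0]
ft_force: [-4.5, -0.4, 6.0]
gripper_width: 0.0138
```

```bash
python3 - <<'E'
from h import *
f=grab_frame("wrist"); save(f,"p_w.png",(120,290,200,440),3.3); P,T,s,Z=pose(); print(P,T,s["gripper_width"],s["ft_force"])
W=cloud(f,True)
q=W[(abs(W[...,0]-P[0])<.045)&(abs(W[...,1]-P[1])<.03)&(W[...,2]>.037)&(W[...,2]<.045)]; print(len(q),q.min(0),q.max(0),np.median(q,0))
E
```

```text
[ 0.6332595  -0.03622915  0.041107  ] 90.01380562192656 0.01356409687073607 [-6.00056862 -0.22603033  6.43179574]
3057 [ 0.60030074 -0.04480882  0.03701194] [ 0.66450627 -0.01397462  0.04495371] [ 0.63209522 -0.02325621  0.03988155]
```

View pics/p_w.png

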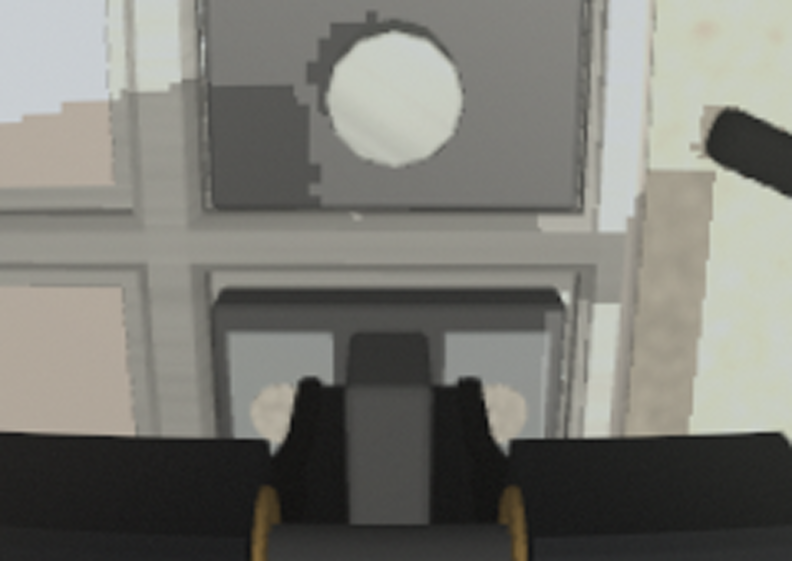

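Call:
{"op": "jog_arm", "data": {"rows": [[[0,-0.1,0,0,-1],[0,0,0,0,-0.3],[0,0,0,0,-0.3],[0,0,0,0,-0.3],[0,0,-3,0,-0.3],[0,0,-3,0,-0.3],[0,0,0,0,-0.3],[0,0,0,0,-0.3]]]}}

```text
time: 20.3
tool_pos: [0.6321, -0.0363, 0.1]
tcp_rot: [-0.0, 0.707, 0.707, -0.0]
ft_force: [0.1, -0.0, -0.4]
gripper_width: 0.0302
```

```bash
cat >> h.py <<'E'
def plate(W,cx,cy,z0,z1,r=.05):
    q=W[(np.hypot(W[...,0]-cx,W[...,1]-cy)<r)&(W[...,2]>z0)&(W[...,2]<z1)]
    A=np.c_[q[:,:2]-[cx,cy],np.ones(len(q))]; m=np.abs(q[:,2]-np.median(q[:,2]))<.004
    k=np.linalg.lstsq(A[m],q[m,2],rcond=None)[0]; return len(q),"slope",np.round(k[:2],3),"z",round(k[2],4)
E
python3 - <<'E'
from h import *
f=grab_frame("wrist"); save(f,"q_w.png",(120,290,200,440),3.3); P,T,s,Z=pose(); print(P,T,s["gripper_width"],s["ft_force"])
W=cloud(f,True)
print("ribB",rect(W,.633,-.036,.03,.055,.075),"plate",plate(W,.633,-.036,.0375,.045,.03),"tile",plate(W,.633,.026,.0375,.045,.03)); 
go(.417,.0738,.1,101.9)
E
```

```text
[ 0.63189997 -0.03627407  0.09959161] 90.01672172313161 0.031137507393091117 [ 0.29106783 -0.19696167 -1.12648192]
ribB (989, array([632.2, -36.8]), array([13.6, 37.7]), 1.0, np.float64(65.4)) plate (2809, 'slope', array([-0.002, -0.01 ]), 'z', np.float64(0.04)) tile (3651, 'slope', array([-0.001,  0.001]), 'z', np.float64(0.0397))
from [ 0.6319 -0.0363  0.0996] 90.02 tool shift cm [ 11.01 -21.49  -0.04] spin -11.88
```

View pics/q_w.png

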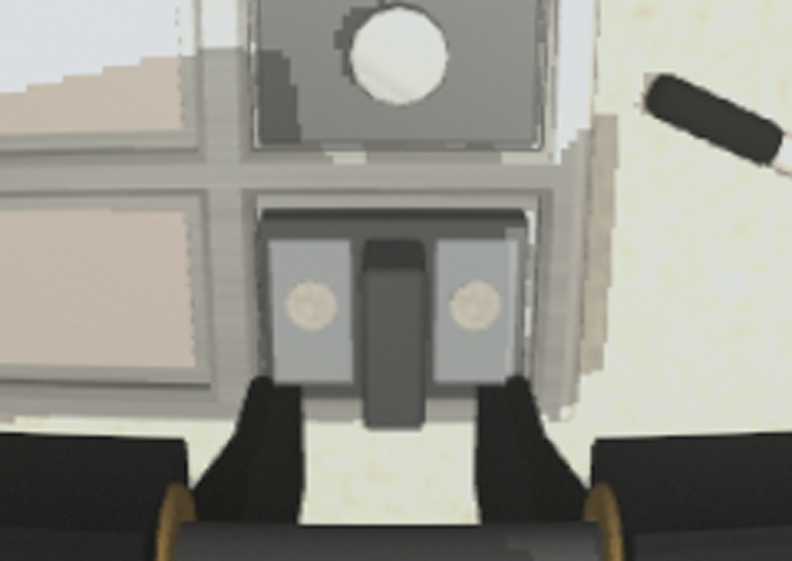

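Carrier 1 is seated: its plate is level with the tile's, and flat. On to the second carrier.

Call:
{"op": "jog_arm", "data": {"rows": [[[2.7,-5.4,-1,0,-0.1],[2.8,-5.4,-1,0,-0.1],[2.7,-5.4,0,0,-0.1],[2.8,-5.3,0,0,-0.1],[0,0,0,-6,-0.1],[0,0,0,-5.9,-0.1],[0,0,0,0,-0.1],[0,0,0,0,-0.1]]]}}

```text
time: 21.35
tool_pos: [0.4172, 0.0737, 0.1202]
tcp_rot: [-0.0, 0.631, 0.776, -0.0]
ft_force: [-0.4, 0.7, -0.0]
gripper_width: 0.0388
```

```bash
python3 - <<'E'
from h import *
f=grab_frame("wrist"); save(f,"r_w.png"); W=cloud(f,True)
r=rect(W,.417,.074,.05,.027,.05); print("rib",r,"plate",rect(W,.417,.074,.06,.007,.05))
print("C",rect(W,.465,.192,.05,.027,.05))
x,y=r[1]/1000; go(x,y,.012,90+r[3]); go(.4168,.0738,.012,101.9)
E
```

```text
rib (700, array([416.8,  74.9]), array([13.2, 38.4]), 12.1, np.float64(36.4)) plate (3234, array([416.4,  74.5]), array([63.9, 45.2]), 12.3, np.float64(11.2))
C (798, array([463.3, 193.5]), array([38.3, 14.7]), 69.4, np.float64(36.4))
from [0.4173 0.0737 0.1203] 101.8 tool shift cm [ 0.13 -0.03 10.83] spin -0.3
from [0.4173 0.0737 0.1203] 101.8 tool shift cm [ 0.02 -0.05 10.83] spin -0.1
```

View pics/r_w.png

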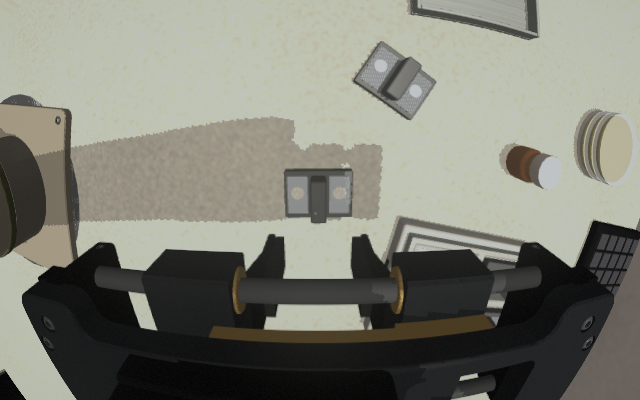

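The second carrier is at (318,193) px, aligned under the jaws. Descend, grip, lift.

Call:
{"op": "jog_arm", "data": {"rows": [[[0.1,0,4,-0.2,-0.1],[0,0,4,0,-0.1],[0,0,2,0,-0.1],[0,0,0.8,0,-0.1],[0,0,0,0,-0.1],[0,0,0,0,-1],[0,0,0,0,-1],[0,0,0,0,-1],[0,0,0,0,-1],[0,0,-1,0,-1],[0,0,-3,0,-1],[0,0,-4,0,-1],[0,0,-1,0,-1],[0,0,0,0,-1]]]}}

```text
time: 23.15
tool_pos: [0.4175, 0.0745, 0.1029]
tcp_rot: [0.001, 0.629, 0.778, 0.0]
ft_force: [0.1, -0.3, -1.7]
gripper_width: 0.0134
```

```bash
python3 - <<'E'
from h import *
P,T,s,Z=pose(); print(P,T,s["gripper_width"],s["ft_force"])
go(.5509,.0259,.1,90)
E
```

```text
[0.41745553 0.07454547 0.10288475] 102.09920891133656 0.013439466091084425 [ 0.06444181 -0.2561136  -1.70287366]
from [0.4175 0.0745 0.1029] 102.1 tool shift cm [-7.55 12.03  0.29] spin 12.1
```

Call:
{"op": "jog_arm", "data": {"rows": [[[-2.5,4,0,0,-1],[-2.5,4,0,0,-1],[-2.5,4,0,0,-1],[0,0,0,6.1,-1],[0,0,0,6,-1],[0,0,2,0,-1],[0,0,2,0,-1],[0,0,0.6,0,-1],[0,0,0,0,-1],[0,0,0,0,-1]]]}}

```text
time: 24.4
tool_pos: [0.5508, 0.0266, 0.0571]
tcp_rot: [0.0, 0.707, 0.707, 0.0]
ft_force: [0.6, -0.8, -1.5]
gripper_width: 0.0141
```

```bash
cat > hov.py <<'E'
import sys
from h import *
n=sys.argv[1]; tx,ty=float(sys.argv[2]),float(sys.argv[3])
f=grab_frame("wrist"); save(f,n+".png",(120,290,200,440),3.3); P,T,s,Z=pose(); print(P,T,s["gripper_width"],s["ft_force"])
W=cloud(f,True);print("stage",rect(W,.592,-.005,.125,.031,.040)); 
u=P[2]-.012
q=W[(abs(W[...,0]-P[0])<.045)&(abs(W[...,1]-P[1])<.03)&(W[...,2]>u+.007)&(W[...,2]<u+.017)]; print("plate x",q[:,0].min(),q[:,0].max(),"ymax",q[:,1].max(),"-> centre",(q[:,0].min()+q[:,0].max())/2,q[:,1].max()-.023)
go(tx,ty,.041,90)
E
python3 hov.py s_w .5509 .0257
```

```text
[0.55083581 0.02661741 0.05726906] 90.02649843255095 0.013548101388059739 [ 0.81086484  0.8129216  -2.0223244 ]
stage (8454, array([592.5,  -5.2]), array([129.4, 167.5]), 89.9, np.float64(34.8))
plate x 0.5175218373175712 0.5819738536757723 ymax 0.049951996624765266 -> centre 0.5497478454966718 0.026951996624765266
from [0.5508 0.0266 0.0573] 90.03 tool shift cm [-0.09  0.01  1.63] spin 0.03
```

View pics/s_w.png

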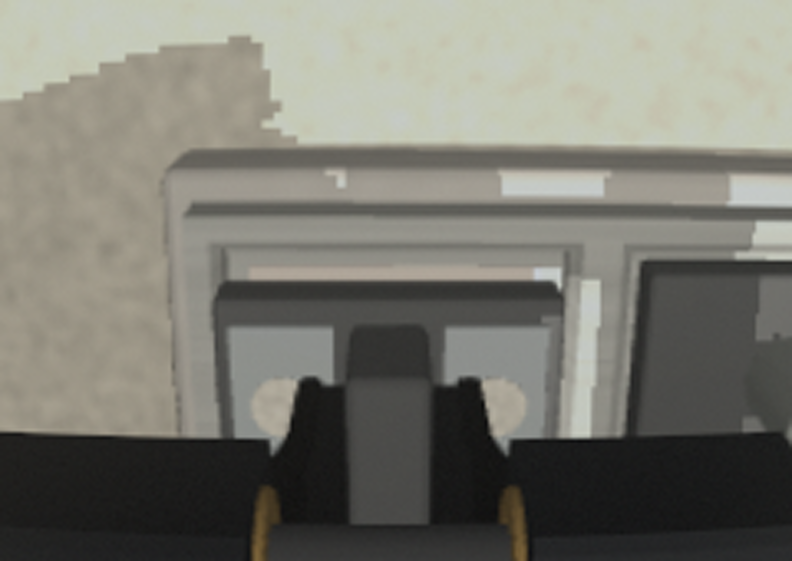

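Call:
{"op": "jog_arm", "data": {"rows": [[[-0.1,0.1,0.5,0,-1],[0,0,0.5,0,-1],[0,0,0.6,0,-1],[0,0,0,0,-1],[0,0,0,0,-1]]]}}

```text
time: 25.08
tool_pos: [0.5514, 0.0255, 0.0414]
tcp_rot: [0.0, 0.707, 0.707, -0.0]
ft_force: [-4.2, -1.4, 10.4]
gripper_width: 0.014
```

Call:
{"op": "jog_arm", "data": {"rows": [[[0,0,0,0,-0.3],[0,0,0,0,-0.3],[0,0,0,0,-0.3],[0,0,-3,0,-0.3],[0,0,-3,0,-0.3],[0,0,0,0,-0.3],[0,0,0,0,-0.3]]]}}

```text
time: 25.95
tool_pos: [0.551, 0.0254, 0.1]
tcp_rot: [-0.0, 0.707, 0.707, -0.0]
ft_force: [0.9, 0.8, 0.2]
gripper_width: 0.0305
```

```bash
python3 - <<'E'
from h import *
f=grab_frame("wrist"); save(f,"t_w.png",(120,290,200,440),3.3); P,T,s,Z=pose(); print(P,T,s["gripper_width"],s["ft_force"])
W=cloud(f,True)
print("ribA",rect(W,.551,.0257,.03,.055,.075),"plate",plate(W,.551,.0257,.0375,.047,.03),"tile",plate(W,.633,.026,.0375,.045,.03)); 
print("C",rect(W,.465,.192,.05,.027,.05), "platC",rect(W,.465,.192,.06,.007,.05))
go(.4638,.1925,.12,70)
E
```

```text
[0.55074389 0.02541799 0.09967436] 90.01064927911145 0.030497237831803917 [ 0.13516405 -1.2426393   0.02656088]
ribA (1070, array([550.4,  25.3]), array([38.5, 14.2]), 89.7, np.float64(65.4)) plate (2799, 'slope', array([-0.001, -0.003]), 'z', np.float64(0.04)) tile (2466, 'slope', array([-0.002, -0.   ]), 'z', np.float64(0.0396))
C (582, array([462. , 187.8]), array([26.7, 14.8]), 69.0, np.float64(36.3)) platC (2744, array([463.2, 192.1]), array([44. , 64.8]), 69.7, np.float64(11.5))
from [0.5507 0.0254 0.0997] 90.01 tool shift cm [16.71 -8.69 -2.03] spin 20.01
```

View pics/t_w.png

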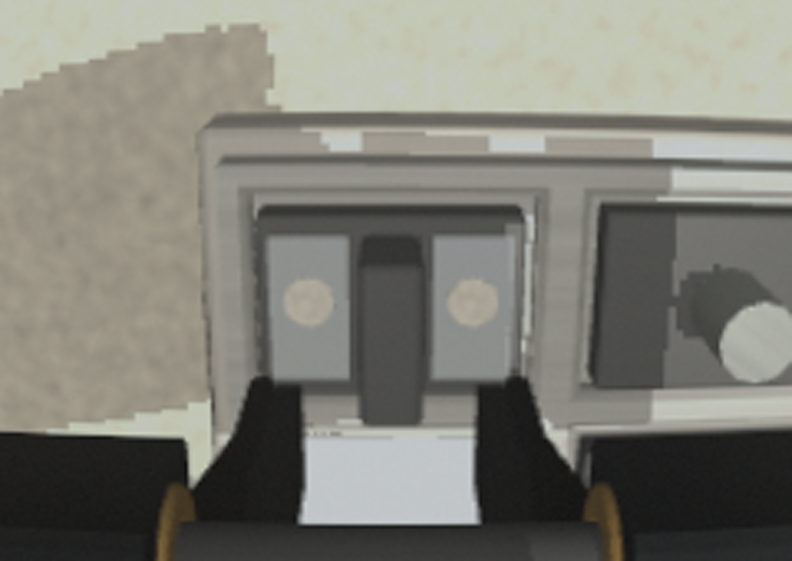

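The second carrier is seated flat. Third carrier next.

Call:
{"op": "jog_arm", "data": {"rows": [[[4.2,-2.2,-1,0,-0.1],[4.2,-2.2,-1,0,-0.1],[4.2,-2.2,0,0,-0.1],[4.1,-2.1,0,0,-0.1],[0,0,0,10,-0.1],[0,0,0,10,-0.1],[0,0,0,0,-0.1],[0,0,0,0,-0.1]]]}}

```text
time: 27.0
tool_pos: [0.4641, 0.1924, 0.1202]
tcp_rot: [-0.0, 0.818, 0.575, -0.0]
ft_force: [-0.4, -0.6, -0.0]
gripper_width: 0.0393
```

```bash
python3 - <<'E'
from h import *
f=grab_frame("wrist"); save(f,"u_w.png"); W=cloud(f,True)
r=rect(W,.464,.192,.05,.027,.05); p=rect(W,.464,.192,.06,.007,.05); print("rib",r,"plate",p)
print("tray",rect(W,.526,.334,.11,.012,.03))
x,y=r[1]/1000; go(x,y,.012,r[3] if r[3]>45 else 90+r[3])
E
```

```text
rib (716, array([463.9, 194.4]), array([37.6, 14.7]), 69.9, np.float64(36.4)) plate (3289, array([463.8, 194.1]), array([46.8, 63.7]), 69.0, np.float64(11.2))
tray (1882, array([524.2, 335.6]), array([140.8, 121. ]), 10.7, np.float64(20.3))
from [0.4641 0.1924 0.1203] 70.19 tool shift cm [ 0.18 -0.09 10.83] spin 0.29
```

View pics/u_w.png

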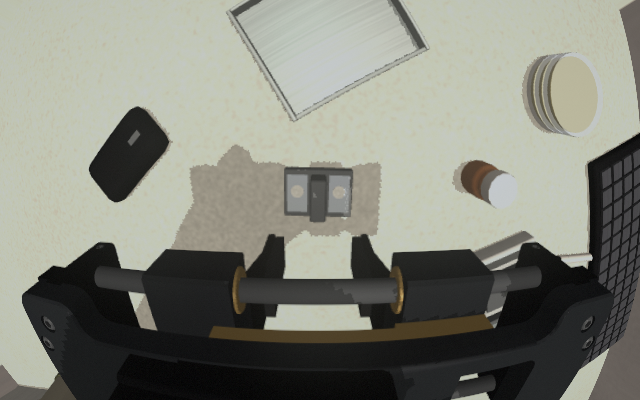

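Call:
{"op": "jog_arm", "data": {"rows": [[[0.15,-0.05,4,0.4,-0.1],[0,0,4,0,-0.1],[0,0,2,0,-0.1],[0,0,0.8,0,-0.1],[0,0,0,0,-0.1],[0,0,0,0,-1],[0,0,0,0,-1],[0,0,0,0,-1],[0,0,0,0,-1],[0,0,-1,0,-1],[0,0,-3,0,-1],[0,0,-4,0,-1],[0,0,-2,0,-1],[0,0,0,0,-1]]]}}

```text
time: 28.8
tool_pos: [0.4652, 0.1945, 0.1142]
tcp_rot: [0.001, 0.821, 0.571, 0.001]
ft_force: [-0.5, 0.2, -0.9]
gripper_width: 0.0138
```

```bash
python3 - <<'E'
from h import *
P,T,s,Z=pose(); print(P,T,s["gripper_width"],s["ft_force"])
go(.551,-.0363,.112,90)
E
```

```text
[0.4652438  0.19451142 0.11424917] 69.61206694643325 0.013790481948396039 [-0.54762824  0.16236263 -0.87909208]
from [0.4652 0.1945 0.1142] 69.61 tool shift cm [-18.65  16.08   0.22] spin -20.39
```

Call:
{"op": "jog_arm", "data": {"rows": [[[-3.7,3.2,0,0,-1],[-3.7,3.2,0,0,-1],[-3.7,3.2,0,0,-1],[-3.8,3.2,0,0,-1],[-3.8,3.2,0,0,-1],[0,0,0,-10,-1],[0,0,0,-10.2,-1],[0,0,2.5,0,-1],[0,0,2.5,0,-1],[0,0,0.7,0,-1],[0,0,0,0,-1],[0,0,0,0,-1]]]}}

```text
time: 30.3
tool_pos: [0.5498, -0.0368, 0.0564]
tcp_rot: [0.001, 0.708, 0.706, 0.0]
ft_force: [0.1, -0.1, -0.8]
gripper_width: 0.0139
```

```bash
python3 hov.py v_w .551 -.0363
```

```text
[ 0.5497753  -0.03687947  0.056501  ] 89.8155540781313 0.013418390786702407 [ 0.58202507  0.13305818 -1.46739779]
stage (21045, array([592.2,  -5.4]), array([128.4, 167.2]), 89.8, np.float64(35.1))
plate x 0.5166779865798824 0.5810398227242951 ymax -0.013184829477197136 -> centre 0.5488589046520888 -0.03618482947719714
from [ 0.5498 -0.0369  0.0565] 89.82 tool shift cm [0.06 0.12 1.55] spin -0.18
```

View pics/v_w.png

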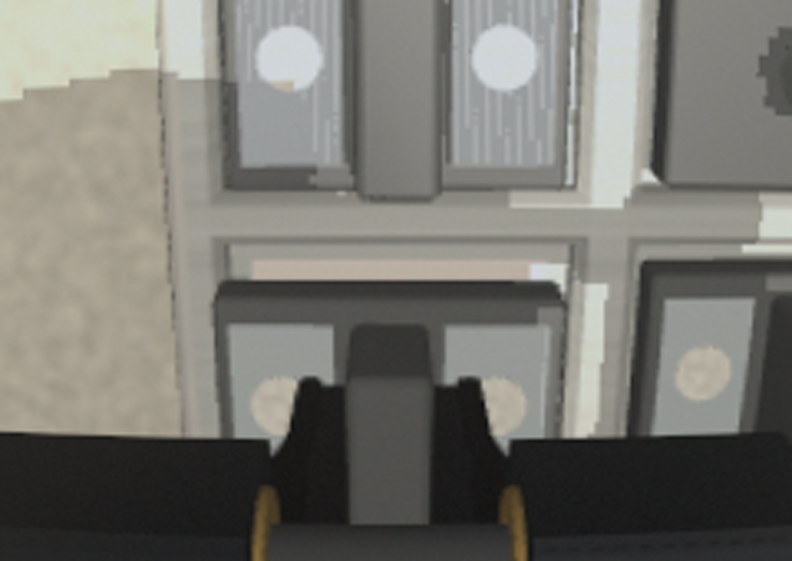

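Call:
{"op": "jog_arm", "data": {"rows": [[[0,0.15,0.5,0,-1],[0,0,0.5,0,-1],[0,0,0.5,0,-1],[0,0,0,0,-1],[0,0,0,0,-1]]]}}

```text
time: 30.98
tool_pos: [0.5507, -0.037, 0.0417]
tcp_rot: [0.0, 0.708, 0.706, -0.0]
ft_force: [-7.2, 0.1, 16.4]
gripper_width: 0.014
```

Call:
{"op": "jog_arm", "data": {"rows": [[[0,0,0,0,-0.3],[0,0,0,0,-0.3],[0,0,0,0,-0.3],[0,0,-3,0,-0.3],[0,0,-3,0,-0.3],[0,0,0,0,-0.3],[0,0,0,0,-0.3]]]}}

```text
time: 31.85
tool_pos: [0.5503, -0.037, 0.1]
tcp_rot: [-0.0, 0.708, 0.706, -0.0]
ft_force: [-0.3, -0.7, -0.4]
gripper_width: 0.0304
```

```bash
python3 - <<'E'
from h import *
f=grab_frame("wrist"); save(f,"x_w.png"); P,T,s,Z=pose(); print(P,T,s["gripper_width"],s["ft_force"])
W=cloud(f,True)
for c in [(.551,-.0363),(.551,.0257),(.633,-.0363)]:
  print("rib",rect(W,*c,.03,.055,.075),"plate",plate(W,*c,.0375,.047,.03))
print("knob",rect(W,.633,.026,.03,.055,.075))
go(.633,.0257,.12,90)
E
```

```text
[ 0.5500813  -0.03695648  0.0996838 ] 89.81240435284838 0.030515933735738403 [ 0.66432645 -0.19087676  1.07705145]
rib (1040, array([549.6, -36.4]), array([37.4, 14.1]), 89.5, np.float64(65.3)) plate (2805, 'slope', array([-0.001, -0.006]), 'z', np.float64(0.04))
rib (1207, array([550.3,  24.8]), array([36.8, 14.1]), 89.9, np.float64(65.5)) plate (3207, 'slope', array([-0.001, -0.001]), 'z', np.float64(0.0401))
rib (1041, array([631.8, -37.3]), array([14.7, 38.9]), 0.3, np.float64(65.1)) plate (2156, 'slope', array([-0.002, -0.009]), 'z', np.float64(0.04))
knob (688, array([632.5,  25.8]), array([19.7, 19.3]), 10.5, np.float64(65.5))
from [ 0.5501 -0.037   0.0997] 89.81 tool shift cm [ 6.29  8.27 -2.03] spin -0.19
```

View pics/x_w.png

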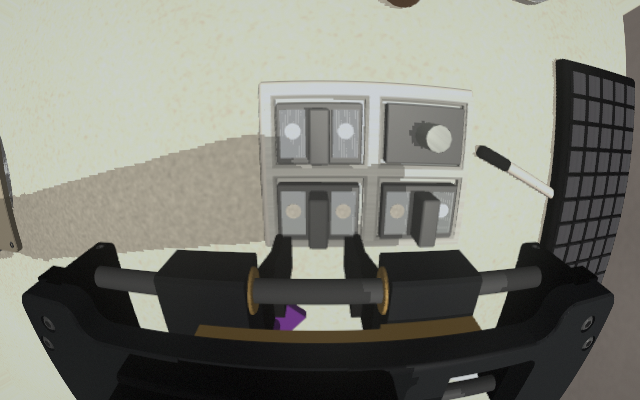

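All three carriers are seated flat. Next is the tile's knob at (437,138) px.

Call:
{"op": "jog_arm", "data": {"rows": [[[3.1,4.1,0,0,-0.1],[3.2,4.2,0,-0.2,-0.1],[0,0,0,0,-0.1],[0,0,0,0,-0.1]]]}}

```text
time: 32.4
tool_pos: [0.633, 0.0256, 0.0993]
tcp_rot: [-0.001, 0.707, 0.707, -0.001]
ft_force: [-0.2, -0.6, 0.0]
gripper_width: 0.039
```

```bash
python3 - <<'E'
from h import *
f=grab_frame("wrist"); W=cloud(f,True); save(f,"y_w.png")
k=rect(W,.633,.026,.03,.055,.075);print("knob",k)
go(k[1][0]/1000,k[1][1]/1000,.043,90)
E
```

```text
knob (666, array([633.3,  26.2]), array([19.2, 19.6]), 41.6, np.float64(65.4))
from [0.633  0.0249 0.0997] 89.97 tool shift cm [0.13 0.03 5.67] spin -0.03
```

View pics/y_w.png

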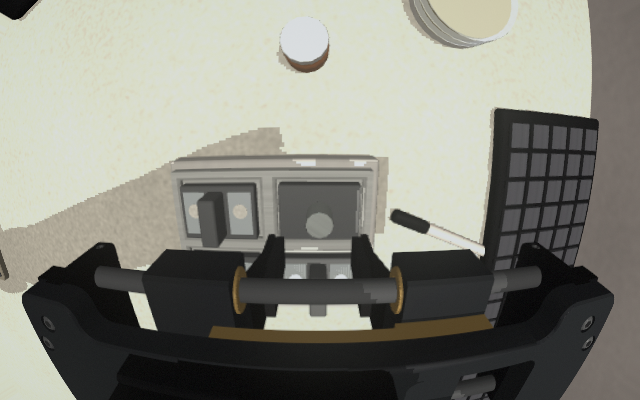

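The wrist view shows the knob at (319,225) px, centred between the jaws. I'll check that the state hasn't changed, then grip.

```bash
python3 - <<'E'
from h import *
print(arm.sense()["time"]); go(.6331,.0260,.043,90)
E
```

```text
32.45
from [0.633  0.0249 0.0997] 89.97 tool shift cm [0.11 0.01 5.67] spin -0.03
```

Call:
{"op": "jog_arm", "data": {"rows": [[[0.1,0,3,0,-0.1],[0,0,2,0,-0.1],[0,0,0.7,0,-0.1],[0,0,0,0,-0.1],[0,0,0,0,-1],[0,0,0,0,-1],[0,0,0,0,-1],[0,0,0,0,-1],[0,0,-1,0,-1],[0,0,-2,0,-1],[0,0,-4,0,-1],[0,0,-2,0,-1],[0,0,0,0,-1],[0,0,0,0,-1]]]}}

```text
time: 34.2
tool_pos: [0.6332, 0.0266, 0.1324]
tcp_rot: [-0.0, 0.707, 0.707, -0.001]
ft_force: [0.3, 0.5, -2.1]
gripper_width: 0.0187
```

```bash
python3 - <<'E'
from h import *
f=grab_frame("wrist"); save(f,"z_w.png"); P,T,s,Z=pose(); print(P,T,s["gripper_width"],s["ft_force"])
go(.525,.335,.13,100.7)
E
```

```text
[0.63305052 0.02660445 0.13208772] 90.01570454840699 0.018502150301895972 [-0.02437583  0.06510822 -1.8937953 ]
from [0.6331 0.0266 0.1321] 90.02 tool shift cm [ 30.84 -10.8    0.21] spin -10.68
```

View pics/z_w.png

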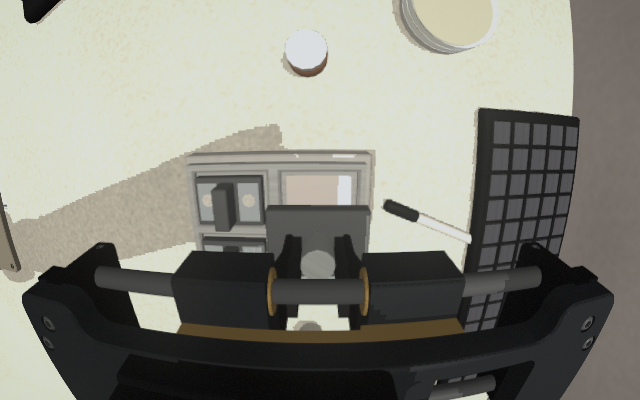

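The tile is held. It clears the jar (60 mm), since its underside is at about .118.

Call:
{"op": "jog_arm", "data": {"rows": [[[5.1,-1.8,0,0,-1],[5.2,-1.8,0,0,-1],[5.1,-1.8,0,0,-1],[5.2,-1.8,0,0,-1],[5.1,-1.8,0,0,-1],[5.1,-1.8,0,0,-1],[0,0,0,-5.4,-1],[0,0,0,-5.3,-1],[0,0,4,0,-1],[0,0,0,0,-1],[0,0,0,0,-1]]]}}

```text
time: 35.62
tool_pos: [0.5258, 0.335, 0.0941]
tcp_rot: [-0.0, 0.638, 0.77, -0.0]
ft_force: [0.3, -0.8, -2.1]
gripper_width: 0.019
```

```bash
python3 - <<'E'
from h import *
f=grab_frame("wrist"); save(f,"aa_w.png"); P,T,s,Z=pose(); print(P,T,s["gripper_width"],s["ft_force"])
W=cloud(f,True); print("tray",rect(W,.525,.335,.11,.012,.03))
go(.525,.335,.019,100.7)
E
```

```text
[0.52615514 0.33525317 0.09468359] 100.7133603740191 0.01908407939721036 [ 0.26613283  0.16351801 -0.45748845]
tray (2453, array([522.9, 343.1]), array([140.8, 106. ]), 10.7, np.float64(20.0))
from [0.5262 0.3353 0.0947] 100.71 tool shift cm [-0.   -0.12  7.57] spin 0.01
```

View pics/aa_w.png

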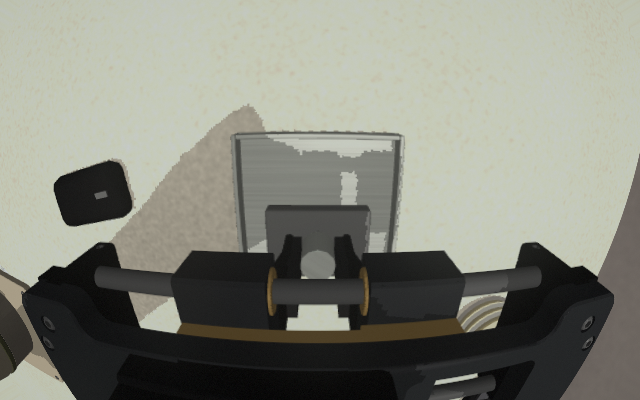

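Call:
{"op": "jog_arm", "data": {"rows": [[[0,-0.1,4,0,-1],[0,0,2,0,-1],[0,0,1,0,-1],[0,0,0.5,0,-1],[0,0,0,0,-1],[0,0,0,0,-1]]]}}

```text
time: 36.42
tool_pos: [0.5253, 0.335, 0.0194]
tcp_rot: [0.0, 0.638, 0.77, 0.001]
ft_force: [-0.8, 0.3, -1.6]
gripper_width: 0.0191
```

Call:
{"op": "jog_arm", "data": {"rows": [[[0,0,0,0,-0.2],[0,0,0,0,-0.2],[0,0,0,0,-0.2],[0,0,-2,0,-0.2],[0,0,-4,0,-0.2],[0,0,-4,0,-0.2],[0,0,0,0,-0.2]]]}}

```text
time: 37.3
tool_pos: [0.5265, 0.3363, 0.1237]
tcp_rot: [0.001, 0.638, 0.77, 0.003]
ft_force: [0.3, -0.3, -0.1]
gripper_width: 0.0349
```

```bash
python3 - <<'E'
from h import *
f=grab_frame("wrist"); save(f,"bb_w.png"); P,T,s,Z=pose(); print(P,T,s["gripper_width"],s["ft_force"],s["time"])
W=cloud(f,True); print("knob",rect(W,.525,.335,.04,.035,.055),"plate",plate(W,.525,.335,.011,.02,.035),"tray",rect(W,.525,.335,.11,.017,.025))
ft=grab_frame("top"); save(ft,"bb_t.png",(100,260,150,490),2.3)
fs=grab_frame("side"); save(fs,"bb_s.png",(120,370,240,400),3.2)
A=cloud(ft); S=cloud(fs)
for n,Q in (("top",A),("side",S)):
  for c in [(.551,-.0363),(.551,.0257),(.633,-.0363)]:
    print(n,"rib",rect(Q,*c,.03,.055,.078),"plate",plate(Q,*c,.0375,.047,.03))
  print("faders",rect(Q,.486,-.385,.03,.045,.07),rect(Q,.57,-.391,.03,.045,.07),"console",rect(Q,.53,-.34,.13,.015,.03))
E
```

```text
[0.52566403 0.33544161 0.12138356] 100.72000606837638 0.03482077321991595 [-0.32600094  0.57906414 -0.88146618] 37.35
knob (415, array([523.9, 334. ]), array([19.8, 19.1]), 10.6, np.float64(40.4)) plate (2626, 'slope', array([-0.   , -0.004]), 'z', np.float64(0.0145)) tray (2245, array([524.1, 336.1]), array([141. , 120.3]), 10.5, np.float64(20.2))
top rib (80, array([551.2, -37. ]), array([34.2, 14. ]), 89.9, np.float64(66.5)) plate (244, 'slope', array([ 0.006, -0.014]), 'z', np.float64(0.0418))
top rib (77, array([552. ,  25.6]), array([34.2, 14.1]), 89.7, np.float64(67.0)) plate (248, 'slope', array([0.001, 0.022]), 'z', np.float64(0.0412))
top rib (85, array([632.9, -36.6]), array([14.5, 36.6]), 1.7, np.float64(66.5)) plate (222, 'slope', array([-0.011,  0.003]), 'z', np.float64(0.0416))
faders (76, array([ 485.8, -381.9]), array([18.6, 25.5]), 82.2, np.float64(56.0)) (75, array([ 570. , -389.4]), array([19.7, 26.3]), 82.0, np.float64(56.4)) console (3097, array([ 532. , -341.3]), array([151.4, 165.5]), 85.1, np.float64(21.5))
side rib (72, array([550.5, -38.6]), array([13.8, 38.8]), 0.4, np.float64(66.3)) plate (185, 'slope', array([0.005, 0.002]), 'z', np.float64(0.0417))
side rib (67, array([551.9,  22.1]), array([41.1, 14.6]), 89.5, np.float64(66.0)) plate (162, 'slope', array([ 0.016, -0.013]), 'z', np.float64(0.0413))
side rib (72, array([633.2, -40.5]), array([38.7, 14.1]), 89.2, np.float64(66.8)) plate (184, 'slope', array([-0.002, -0.012]), 'z', np.float64(0.0413))
faders (109, array([ 485.6, -385.5]), array([16.7, 24.8]), 84.3, np.float64(56.7)) (105, array([ 569.7, -392.8]), array([25.9, 19.4]), 0.2, np.float64(56.6)) console (3784, array([ 531.8, -343.6]), array([152.1, 164.9]), 84.7, np.float64(22.1))
```

View pics/bb_t.png

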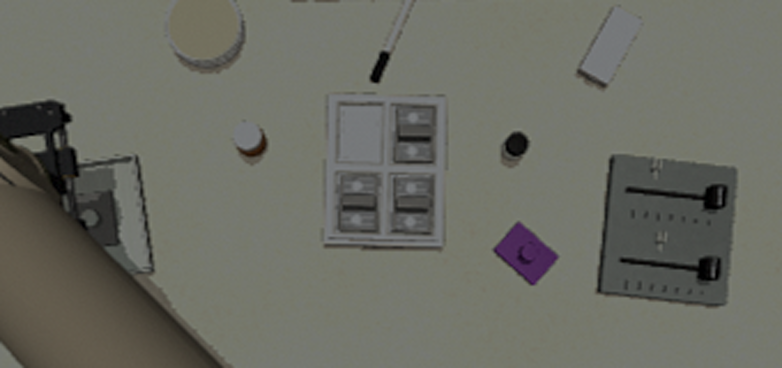

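View pics/bb_s.png

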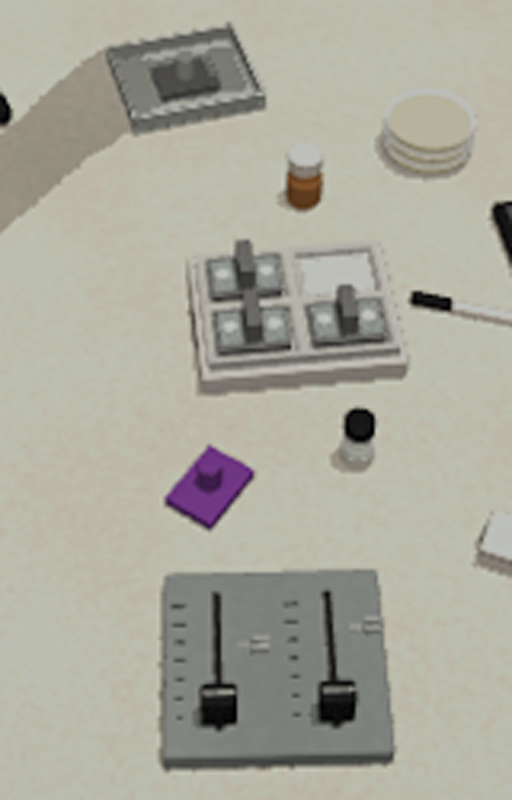

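Top view: three carriers are in the stage, the tile is in the tray, and both grips are at the right (zero) end. The side view agrees, and the bystanders look untouched. Back to the console to measure the clips.

```bash
python3 - <<'E'
from h import *
go(.53,-.34,.18,-5)
E
```

```text
from [0.5247 0.3344 0.1188] 100.71 tool shift cm [-66.36 -12.02  -6.12] spin 105.71
```

Call:
{"op": "jog_arm", "data": {"rows": [[[-4,-0.7,-3,0,-0.1],[-5.2,-1,-3,0,-0.1],[-5.2,-0.9,0,0,-0.1],[-5.2,-1,0,0,-0.1],[-5.2,-0.9,0,0,-0.1],[-5.2,-1,0,0,-0.1],[-5.2,-0.9,0,0,-0.1],[-5.2,-1,0,0,-0.1],[-5.2,-0.9,0,0,-0.1],[-5.2,-1,0,0,-0.1],[-5.2,-0.9,0,0,-0.1],[-5.2,-0.9,0,0,-0.1],[-5.2,-0.9,0,0,-0.1],[0,0,0,0,-0.1]]]}}

```text
time: 39.2
tool_pos: [0.528, -0.345, 0.1768]
tcp_rot: [-0.001, 0.641, 0.768, -0.001]
ft_force: [-0.1, 1.5, -0.1]
gripper_width: 0.0392
```

Call:
{"op": "jog_arm", "data": {"rows": [[[0,0,0,10.5,-0.1],[0,0,0,10.5,-0.1],[0,0,0,10.5,-0.1],[0,0,0,10.5,-0.1],[0,0,0,10.5,-0.1],[0,0,0,10.5,-0.1],[0,0,0,10.5,-0.1],[0,0,0,10.5,-0.1],[0,0,0,10.5,-0.1],[0,0,0,10.5,-0.1],[0,0,0,0.7,-0.1],[0,0,0,0,-0.1]]]}}

```text
time: 40.7
tool_pos: [0.5303, -0.3395, 0.1783]
tcp_rot: [-0.0, 0.999, -0.041, -0.0]
ft_force: [0.2, -0.7, 0.4]
gripper_width: 0.039
```

```bash
python3 - <<'E'
from h import *
f=grab_frame("wrist"); save(f,"cc_w.png"); save(f,"cc_z.png",(40,240,230,430),4);P,T,s,Z=pose(); print(P,T,s["gripper_width"])
W=cloud(f,True); print("console",rect(W,.53,-.34,.13,.015,.03)); print("fn",rect(W,.486,-.384,.03,.045,.07)," ff",rect(W,.570,-.39,.03,.045,.07))
for c in ((.5145,-.33),(.599,-.325)): print("clip",rect(W,*c,.025,.0255,.04))
E
```

```text
[ 0.53033562 -0.33967454  0.17835818] -4.769104874481887 0.03910764317727613
console (17702, array([ 530.2, -341.9]), array([151.3, 165.4]), 84.8, np.float64(20.7))
fn (361, array([ 485.7, -383. ]), array([18.4, 24.4]), 85.9, np.float64(55.7))  ff (510, array([ 568.7, -391. ]), array([18.5, 25.5]), 85.0, np.float64(55.9))
clip (110, array([ 521.1, -331.2]), array([ 9.7, 11.9]), 85.1, np.float64(27.8))
clip (110, array([ 605.6, -325.3]), array([ 9.3, 10.4]), 84.7, np.float64(27.8))
```

View pics/cc_z.png

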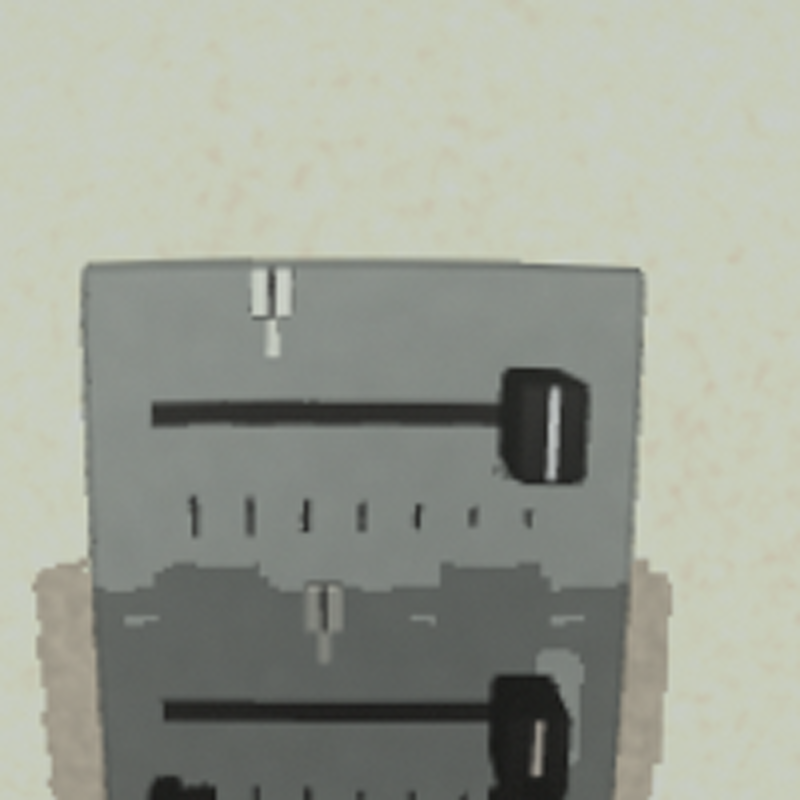

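Clip lines in console y: near about +10.0 mm, far about +23.3 mm. The faders stand at −45, so they need about +54.7 (near) and +68.7 (far). Far one first.

```bash
python3 - <<'E'
from h import *
go(.5700,-.3905,.0285,-5)
E
```

```text
from [ 0.5303 -0.3397  0.1784] -4.77 tool shift cm [ 4.38  4.74 14.99] spin 0.23
```

Call:
{"op": "jog_arm", "data": {"rows": [[[4.4,4.7,4,0.2,-0.1],[0,0,4,0,-0.1],[0,0,4,0,-0.1],[0,0,2,0,-0.1],[0,0,1,0,-0.1],[0,0,0,0,-0.1],[0,0,0,0,-1],[0,0,0,0,-1],[0,0,0,0,-1],[0,0,0,0,-1]]], "grip_force": 15}}

```text
time: 42.0
tool_pos: [0.5636, -0.3825, 0.0367]
tcp_rot: [0.001, 0.999, -0.045, 0.001]
ft_force: [-0.5, -1.8, 5.3]
gripper_width: 0.0178
```

```bash
cat > fad.py <<'E'
import sys
from h import *
P,T,s,Z=pose(); print(P,T,s["gripper_width"],s["ft_force"],s["time"])
ey=np.array([.0872,.9962]); ex=np.array([.9962,-.0872]); cx=np.array([float(sys.argv[1]),float(sys.argv[2])])
d=cx-P[:2]; print("to clip line along console y mm",1000*d@ey)
E
python3 fad.py .6056 -.3253
```

```text
[ 0.56361133 -0.38248237  0.03667754] -5.196221078378546 0.017793714889150134 [-0.47282443 -1.81395899  5.3375834 ] 42.0
to clip line along console y mm 60.626493953502575
```

The first row was clipped by the per-row limit, so the grasp is about 6 mm off along the grip, but it's firm at 17.8 mm. Dragging 60 mm up.

Call:
{"op": "jog_arm", "data": {"rows": [[[0,-1,0,0,-1],[0,-1.5,0,0,-1],[0,-1.5,0,0,-1],[0,-1.2,0,0,-1],[0,-0.6,0,0,-1],[0,-0.2,0,0,-1],[0,0,0,0,-1],[0,0,0,0,-1]]]}}

```text
time: 43.0
tool_pos: [0.5689, -0.3215, 0.0367]
tcp_rot: [-0.0, 0.999, -0.045, 0.0]
ft_force: [-1.4, 0.1, 9.0]
gripper_width: 0.0176
```

```bash
python3 fad.py .6056 -.3253; python3 - <<'E'
from h import *
f=grab_frame("wrist"); save(f,"dd_z.png",(140,300,240,400),4.5)
E
```

```text
[ 0.56894744 -0.32149103  0.03666968] -5.157001433416199 0.017558078521958124 [-1.43144769  0.06636868  9.0082449 ] 43.0
to clip line along console y mm -0.5983939781513907
```

View pics/dd_z.png

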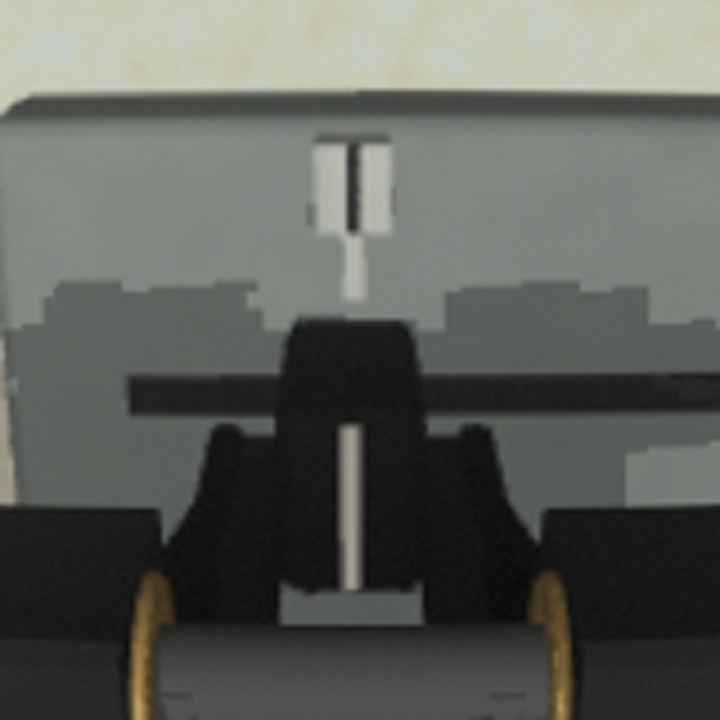

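The far line (350) stands level with the clip line (353). Release it and go to the near one.

Call:
{"op": "jog_arm", "data": {"rows": [[[0,0,0,0,-0.1],[0,0,0,0,-0.1],[0,0,0,0,-0.1],[0,0,-4,0,-0.1],[0,0,-4,0,-0.1],[-3.9,3.5,0,0,-0.1],[-3.9,3.4,0,0,-0.1],[0,0,0,0,-0.1],[0,0,0,0,-0.1]]]}}

```text
time: 44.18
tool_pos: [0.4849, -0.3834, 0.1157]
tcp_rot: [-0.0, 0.999, -0.045, 0.0]
ft_force: [-0.0, 0.7, -0.7]
gripper_width: 0.0397
```

```bash
python3 - <<'E'
from h import *
f=grab_frame("wrist"); W=cloud(f,True); print("ff",rect(W,.574,-.323,.03,.045,.07),"fn",rect(W,.486,-.384,.03,.045,.07),"clipf",rect(W,.605,-.325,.025,.0255,.04),"clipn",rect(W,.521,-.331,.025,.0255,.04))
go(.4860,-.3840,.0285,-5)
E
```

```text
ff (814, array([ 574.1, -322.7]), array([18. , 26.1]), 84.7, np.float64(55.8)) fn (733, array([ 485.2, -383.3]), array([17.5, 25.8]), 84.9, np.float64(55.9)) clipf (189, array([ 596.4, -326.1]), array([31.6, 11.1]), 3.5, np.float64(27.9)) clipn (172, array([ 521.3, -331.1]), array([10.6, 12.4]), 84.3, np.float64(27.8))
from [ 0.4855 -0.3828  0.1156] -5.12 tool shift cm [0.06 0.12 8.71] spin -0.12
```

Call:
{"op": "jog_arm", "data": {"rows": [[[0,0.1,4,0,-0.1],[0,0,3,0,-0.1],[0,0,1.5,0,-0.1],[0,0,0,0,-0.1],[0,0,0,0,-1],[0,0,0,0,-1],[0,0,0,0,-1],[0,0,0,0,-1]]]}}

```text
time: 45.22
tool_pos: [0.4854, -0.3834, 0.0317]
tcp_rot: [-0.001, 0.999, -0.045, 0.0]
ft_force: [-1.0, 6.9, 6.0]
gripper_width: 0.0178
```

```bash
python3 fad.py .5212 -.3312
```

```text
[ 0.48536001 -0.38341727  0.03167939] -5.12250309832697 0.01775245194625964 [-0.97449526  6.94479467  5.98652567] 45.225
to clip line along console y mm 55.14408995224066
```

Call:
{"op": "jog_arm", "data": {"rows": [[[0,-1,0,0,-1],[0,-1.5,0,0,-1],[0,-1.5,0,0,-1],[0,-1,0,0,-1],[0,-0.5,0,0,-1],[0,0,0,0,-1],[0,0,0,0,-1]]]}}

```text
time: 46.1
tool_pos: [0.4901, -0.3289, 0.0316]
tcp_rot: [0.0, 0.999, -0.045, 0.0]
ft_force: [-2.0, 1.5, 7.9]
gripper_width: 0.0177
```

```bash
python3 fad.py .5212 -.3312; python3 - <<'E'
from h import *
f=grab_frame("wrist"); save(f,"ee_z.png",(140,300,240,400),4.5)
E
```

```text
[ 0.49011468 -0.32888277  0.03163938] -5.13188719306382 0.01771960977238589 [-2.01367306  1.5054358   7.88493532] 46.1
to clip line along console y mm 0.4022134294041854
```

View pics/ee_z.png

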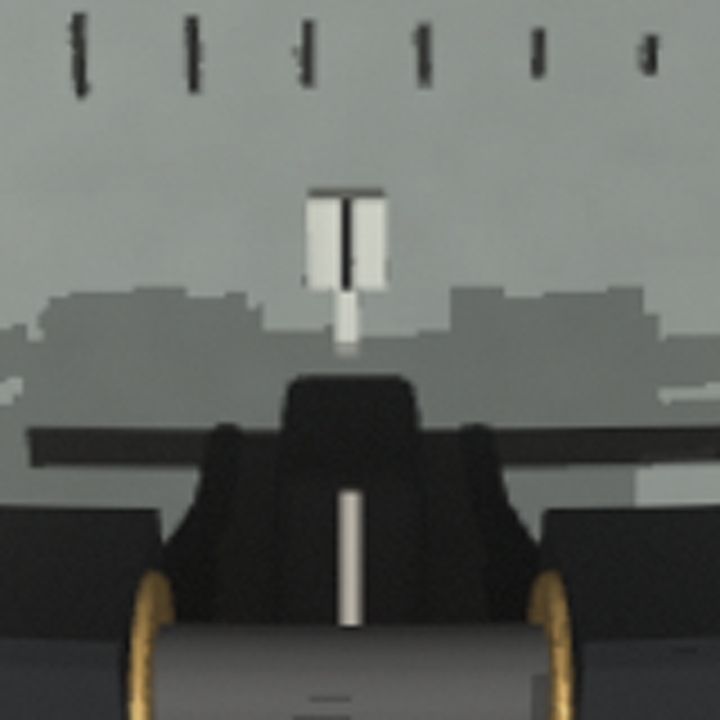

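The near line (350) is level with its clip line (346). Release it, rise clear, and check everything.

Call:
{"op": "jog_arm", "data": {"rows": [[[0,0,0,0,-0.1],[0,0,0,0,-0.1],[0,0,0,0,-0.1],[0,0,-4,0,-0.1],[0,0,-5,0,-0.1],[-4,3,-5,0,-0.1],[-4,3,0,0,-0.1],[0,0,0,0,-0.1],[0,0,0,0,-0.1]]]}}

```text
time: 47.28
tool_pos: [0.4096, -0.379, 0.1646]
tcp_rot: [-0.0, 0.999, -0.045, 0.0]
ft_force: [0.9, 0.8, -0.7]
gripper_width: 0.039
```

```bash
python3 - <<'E'
from h import *
f=grab_frame("wrist"); W=cloud(f,True); ey=np.array([.0872,.9962])
a=rect(W,.574,-.323,.03,.045,.07);b=rect(W,.490,-.329,.03,.045,.07);c=rect(W,.6056,-.325,.015,.0255,.04);d=rect(W,.5212,-.331,.015,.0255,.04)
print(a,b,c,d); print("far",(a[1]-c[1])@ey,"near",(b[1]-d[1])@ey)
ft=grab_frame("top"); save(ft,"ff_t.png",(90,300,150,490),2.3); fs=grab_frame("side"); save(fs,"ff_s.png",(120,370,240,440),3)
for n,Q in (("top",cloud(ft)),("side",cloud(fs))):
  for c in [(.551,-.0363),(.551,.0257),(.633,-.0363)]:
    print(n,"rib",rect(Q,*c,.03,.055,.078),"plate",plate(Q,*c,.0375,.047,.03))
  print("tile knob",rect(Q,.525,.335,.04,.035,.055),"plate",plate(Q,.525,.335,.011,.022,.03),"tray",rect(Q,.525,.335,.11,.017,.025))
  print("stage",rect(Q,.592,-.005,.125,.031,.039),"jar",rect(Q,.62,.14,.04,.03,.08),"vial",rect(Q,.62,-.16,.035,.02,.08))
print(arm.sense()["tool_pos"],arm.sense()["ft_force"])
E
```

```text
(565, array([ 573.5, -322.3]), array([18.6, 26.4]), 86.9, np.float64(55.7)) (568, array([ 489. , -329.2]), array([18.5, 24.8]), 82.9, np.float64(55.9)) (95, array([ 604.4, -325.4]), array([10.9, 10.2]), 84.8, np.float64(27.7)) (127, array([ 521.5, -331.6]), array([10.1, 12.2]), 82.6, np.float64(27.6))
far 0.3937399999999677 near -0.44311999999996615
top rib (80, array([551.1, -37.1]), array([14. , 34.2]), 0.4, np.float64(66.4)) plate (245, 'slope', array([ 0.005, -0.007]), 'z', np.float64(0.0413))
top rib (77, array([552.1,  25.7]), array([14., 34.]), 1.4, np.float64(66.9)) plate (238, 'slope', array([-0.003,  0.004]), 'z', np.float64(0.0417))
top rib (86, array([633.2, -36.6]), array([14.4, 36.7]), 1.9, np.float64(66.6)) plate (232, 'slope', array([0.009, 0.011]), 'z', np.float64(0.0414))
tile knob (48, array([526.2, 333.3]), array([19.5, 17.6]), 64.8, np.float64(40.7)) plate (278, 'slope', array([ 0.001, -0.005]), 'z', np.float64(0.0159)) tray (407, array([525.9, 336.1]), array([140.5, 121.7]), 10.4, np.float64(20.2))
stage (1219, array([593.8,  -4.9]), array([128. , 167.1]), 89.9,
[... 480 characters left out ...]
)
side rib (69, array([633.1, -39.4]), array([39.8, 14.2]), 89.0, np.float64(65.9)) plate (181, 'slope', array([0.017, 0.016]), 'z', np.float64(0.0417))
tile knob (28, array([526.6, 329.8]), array([24.7, 16.5]), 85.2, np.float64(41.0)) plate (119, 'slope', array([0.004, 0.018]), 'z', np.float64(0.0166)) tray (268, array([525.3, 334.1]), array([140.7, 127.9]), 9.8, np.float64(20.1))
stage (932, array([593.5,  -7. ]), array([166.8, 134.7]), 0.1, np.float64(35.3)) jar (137, array([623.1, 150.5]), array([35.1, 32.2]), 46.0, np.float64(56.9)) vial (143, array([ 624.2, -159.9]), array([25.7, 25. ]), 38.7, np.float64(50.1))
[ 0.41035022 -0.37844348  0.16447312] [-0.51833932  1.12465551 -0.26960194]
```

View pics/ff_t.png

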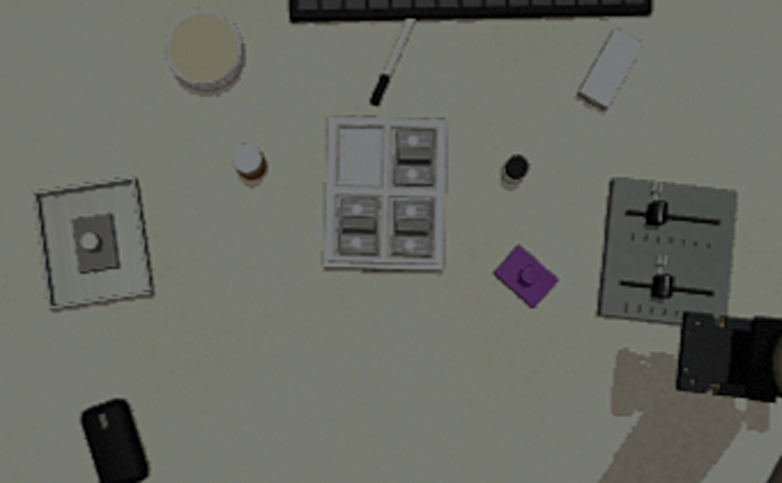

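View pics/ff_s.png

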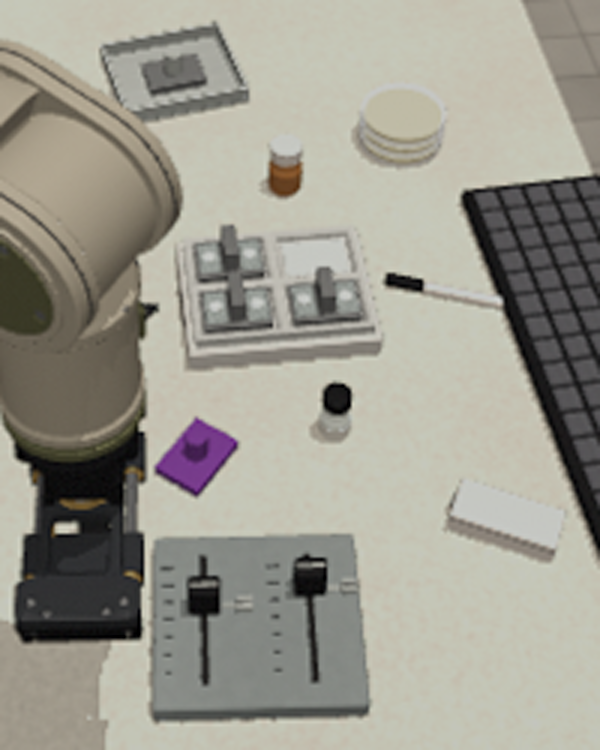

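Everything stands as it should in both views: carriers flat in their pockets, the tile in the tray, faders within 0.5 mm of their clips, and the arm clear. Handing in.

```bash
python3 -c "
from h import *
print(ticket.job_done())"
```

```text
the job is handed in; nothing more can be done
None
```

The light stage is set up for the scan and the job is handed in, at about 47 s of the 210 s allowed; hand-in gives no verdict. I slid both faders to zero and seated the three carriers present. I then laid the calibration tile in the tray and slid each fader up to its clip.

**Last checks:**
- **Faders:** by the wrist camera the lines stand about +0.4 mm (far) and −0.4 mm (near) from their clip lines.
- **Carriers:** all three plates are level with where the tile sat in its pocket, and flat within camera noise. They are within about 1–2 mm of the pocket centres and turned 2° at most.
- **Tile:** it lies flat in the tray, within a few millimetres of the centre.
- **Bystanders:** they and the purple look-alike show no movement. I re-measured only the jar and vial, which stayed within about 1–2 mm; the rest I judged from the pictures.

**What went wrong or disagreed:**
- **First grasp:** it closed on nothing, because by vision the fingertips stand about 7 mm behind the reported TCP rather than 22 mm ahead. I used the measured offset from then on.
- **Second fader move:** when I returned to the far fader, an oversized first row was cut short. That grasp was a few millimetres off along the grip, and closing on it probably nudged the fader a few millimetres off zero. This came after everything was loaded.
- **Cameras:** the top and side cameras differ by 2–3 mm in y, so I relied on the wrist camera for fine positions.

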